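# Load a heating block and close its two-pin cover

## Robot

A 7-joint arm with a two-finger parallel gripper is mounted at the origin on the work surface. World frame = base frame: x ahead of the robot, y to its left, z up, the work surface at z = 0. Lengths are in m, angles in rad, forces in N, time in s.
With the tool pointing down it reaches from about 0.4 to 0.75 m from the base axis. Payload 19.5 kg.
Tool frame: the origin (TCP) lies at the very end of the fingers, on their centre line; the grasp point (between the pads) lies 19 mm behind it (robot.hold_point_z is the distance from the TCP to the grasp point, in m); x points along the fingers, z is the direction in which the jaws open and shut, and the axes are right-handed (so a half turn about x gives the same grasp; the last joint's range is limited). The gripper opens to 85 mm and grips with 20 to 120 N. Pads are 22 mm wide; open, the fingers measure 114 mm over their backs; the gripper's body (76 mm by 85 mm) begins 54 mm behind the grasp point. The pads swing forward as they close: fully open they stand 13 mm farther back than shut.
Start: joints at [1.268, 0.707, -0.028, 1.485, 0.022, 0.951, -0.075], TCP at [0.148, -0.556, 0.231] pointing down, gripper open.
Joint ranges: [-2.71, 2.71], [-0.32, 2.16], [-1.57, 1.52], [0, 2.45], [-1.46, 4.6], [0, 2.02], [-2.83, 2.83]. Speed limits (rad/s): [1.89, 1.89, 2.57, 2.57, 3.01, 3.01, 3.01].

## Interface

Orientations are given as a 3x3 rotation matrix whose columns are the frame's x, y, z axes.
In Python, from bench import robot, viewer, ticket gives the robot as it stands. The module is installed in compiled form; this text tells all that it offers.
- The arm moves only by the tool jog_arm, never from a script. Its arguments are lists of equal length, an entry for each row: "translation": the shift along the tool's x, y, z in mm, a list of three; "roll": the turn about the tool's x in degrees. A call has exactly 8 rows; each row is the pose to reach, as a shift and turn from the pose measured when the call began, along the tool's axes at that moment; what a row does not reach only later rows make up. A row lasts 1/8 s, in which the tool goes at most 62.5 mm and 10.7 degrees, less where a joint would pass 70% of its speed; a pose out of reach is approached as far as the arm can. A call with a gripper value outside its range is refused whole. "jaw" is the finger opening in mm, from 0 to 85.4, set as the call begins (left out, the last holds). The fingers move at their own pace and stop on an object; "grip_force" is the grip in N (left out, the last holds). Time passes only in rows, so rows that repeat a pose let the fingers close, or fill a call up. It gives the time, the measured TCP pose, the force and the opening at its end, in the units of the state.
- robot.read_state(): the state, without advancing time (a new reading comes with each control period).
- viewer.snapshot(name): name is "scene" or "side" or "wrist"; returns the picture (384x512x3 uint8, red, green, blue); there is no depth.
- viewer.get_calibration(name): a dict with "fx", "fy", "cx", "cy" (pixels), "camera_from_world" (4x4, takes a point from world to camera coordinates). Camera axes: x right, y down, z forward; pixel columns grow to the right and rows downward; lengths in m; the calibration is good to about 2 mm. The wrist camera is an equidistant fisheye: a pixel r from the principal point sees the ray r / f radians off the axis. A picture is of the moment at which its call begins: read the wrist's pose just before it. get_calibration takes no time and is no camera call; for the wrist camera it gives the pose at the moment of the call.
- ticket.finish_job(): hands the job in, once; it reports no verdict.
The state is a dict: "t": time; "q": joint angles; "joint_vel": joint speeds; "tau": joint torques, N m; "position": TCP position; "tool_rot": TCP orientation; "ft_force": force on the tool from outside, world axes, zero at the start; "ft_torque": the same for the moment, N m; "finger_gap": finger opening in m.
Only numpy, scipy, OpenCV 4.12 (cv2) and the standard library are available. Lean on these libraries where they do the work, as an engineer would, in place of code of your own. Each camera call takes 0.05 s, during which the arm holds its last target.

## Task

Load the heating block and close it: stand the wide cup upright in the block's round well, then nest the slim cup inside the wide one, both fully home, then take the cover plate off the sloping stand and lower it gently, held level, over both pins together (large hole on the thick pin) until it lies flat on both stud shoulders. Let everything go, and leave the bottle, mixer and spinner where they stand.

Things in the scene. Friction and masses are not known exactly. Their poses are not given: they have to be found in the camera images.
- block: White heating block, fixed, 130 (x) x 210 (y) x 70 mm high; origin: centre of its underside, z up; yaw within 0.3 rad. Round well in the middle of its top: 72 mm diameter, 40 mm deep. At y +75 and -75 mm stand steel studs: 28 mm columns up to a flat shoulder at z 150 mm, then a locating pin 30 mm tall (16 mm parallel, then tapered). Left or right of the bench, the stand opposite.
- well_floor (a point): Centre of the floor of the block's well, 30 mm above the bench.
- thick_pin (a point): Foot of the thick pin (16 mm diameter) at shoulder height, 150 mm up; on the block's +y side.
- thin_pin (a point): Foot of the thin pin (10 mm diameter) at shoulder height, 150 mm up; on the block's -y side.
- stand: Grey plastic drying stand, fixed, 120 (x) x 210 (y) mm; origin: centre of its underside, z up; yaw within 0.3 rad. Its panel slopes 26 degrees about its y axis, rising towards its +x (away from the robot), surface 50 mm above the bench over the origin, with a lip 12 mm proud along the low edge. The cover lies on the panel against the lip.
- cover: Aluminium cover plate 90 (x) x 190 (y) x 8 mm, about 0.42 kg; origin: centre of its underside, z out of the handle face. Handle: black bar along y over the middle, 14 mm thick (x), 90 long, from 28 to 46 mm above the underside, on two 10 mm stems at y +-35 mm. Starts on the stand tilted 26 degrees, handle leaning to the robot, y axis level and parallel to the stand's y.
- large_hole (a point): Centre of the 19.5 mm hole at the plate's underside, 75 mm to the cover's +y.
- small_hole (a point): Centre of the 13.5 mm hole at the plate's underside, 75 mm to the cover's -y.
- wide_cup: Wide aluminium cup, open at the top, straight-sided, 62 mm outer diameter, 75 mm tall, 4 mm wall, 5 mm base, 0.18 kg; origin at the centre of its underside, z up. Stands on the bench. Home in the well its underside is 30 mm above the bench and 35 mm of it stands above the block.
- slim_cup: Slim steel cup, open at the top, straight-sided, 44 mm outer diameter, 110 mm tall, 3 mm wall, 5 mm base, 0.15 kg; origin at the centre of its underside, z up. Stands on the bench. Home in the wide cup its underside is 5 mm above the wide cup's and 40 mm of it stands above the wide cup's rim, 5 mm below the stud shoulders.
- bottle: Bystander: amber bottle, 66 mm diameter, 190 mm tall, origin at the centre of its underside. To be left alone.
- mixer: Bystander: cream bench mixer, 130 x 120 x 88 mm high, origin at the centre of its underside. To be left alone.
- spinner: Bystander: small green round centrifuge with a clear dome, 124 mm diameter, 96 mm high, origin at the centre of its underside. To be left alone.
Things that resemble listed ones, but are neither listed nor needed, are in the scene too. Leave any purple or yellow look-alike of the slim_cup alone.

How it is judged:
On the way, in this order (a step that is already met when the one before it is completed fails the run):
1. the wide cup stands upright on the floor of the well (horizontal distance between wide_cup and well_floor below 0.009 m and z of wide_cup in the frame of block below 0.034 m and angle between wide_cup's own z axis and vertical below 0.06 rad), for 0.2 s.
2. the slim cup stands home inside the wide cup, which is still home (all of step 1 and horizontal distance between slim_cup and wide_cup below 0.009 m and z of slim_cup in the frame of wide_cup below 0.009 m and angle between slim_cup's own z axis and vertical below 0.08 rad), for 0.2 s.
At the end, for the whole second after the job is handed in: Wide cup on the well floor and slim cup on the wide cup's floor (each within 9 mm of centre, 4 mm of home height, 3.4 and 4.6 degrees of upright); cover on both shoulders (3 mm, 1.7 degrees), large hole on thick pin and small on thin within 4 mm; all at rest (all of step 2 and horizontal distance between large_hole and thick_pin below 0.004 m and horizontal distance between small_hole and thin_pin below 0.004 m and z of cover in the frame of block between 0.147 and 0.153 m and angle between cover's own z axis and vertical below 0.03 rad and linear speed of each of wide_cup, slim_cup, cover below 0.02 m/s); the robot touches nothing.
It fails at once if the bottle, mixer or spinner is pushed more than 30 mm from its place or tipped over 20 degrees (distance of any of bottle, mixer, spinner from where it was at the start of the episode above 0.03 m or angle between any of bottle, mixer, spinner's own z axis and vertical above 0.35 rad).
It fails at once if the cover drops or slams onto the pins (faster than 0.5 m/s within 35 mm of home) (horizontal distance between cover and block below 0.05 m and z of cover in the frame of block below 0.185 m and linear speed of cover above 0.5 m/s).
It fails at once if the cover is lowered on the pins tilted more than 15 degrees (horizontal distance between cover and block below 0.05 m and z of cover in the frame of block below 0.185 m and angle between cover's own z axis and vertical above 0.26 rad).
It also fails if it takes over 67 s, if anything falls off the work surface, if the arm or the gripper's body presses on something with over 40 N, if the wrist force passes 120 N, or if a joint passes its speed limit or range.

## Working session

There is one attempt and no reset: what is moved stays moved. The work goes in short steps, Python scripts to look and compute and a tool call to move; the robot and the scene stay as the last step left them, time stands still between calls to the robot, and variables do not carry over. Pictures are saved under pics/ and viewed, and the job is handed in when it is done.

Besides the shell and the picture viewer there is one more tool, called after "Request:" as name([rows], argument=value, ...), one row to a line, values as JSON. jog_arm: Moves the arm, as the interface text tells. Its arguments: {"type":"object","properties":{"translation":{"type":"array","items":{"type":"array","items":{"type":"number"}}},"roll":{"type":"array","items":{"type":"number"}},"jaw":{"type":"number"},"grip_force":{"type":"number"}},"required":["translation","roll"]}

```bash
mkdir -p pics; cat > h.py <<'E'
import numpy as np, cv2, json
from bench import robot, viewer, ticket
def snap(n,f):
    c=viewer.get_calibration(n); im=viewer.snapshot(n)
    cv2.imwrite('pics/'+f+'.png',im[:,:,::-1]); 
    json.dump({k:np.asarray(v).tolist() for k,v in c.items()},open('pics/'+f+'.json','w'))
    return im,c
E
python3 - <<'E'
from h import *
np.set_printoptions(precision=4,suppress=True)
s=robot.read_state(); print(s['t'],s['position'],s['tool_rot'],s['finger_gap'],robot.hold_point_z)
for n in ['scene','side','wrist']:
    im,c=snap(n,n+'0'); print(n,c)
E
```

```text
0.0 [ 0.1482 -0.5553  0.2308] [[-0.0003  0.9662  0.2578]
 [ 0.001   0.2578 -0.9662]
 [-1.     -0.     -0.0011]] 0.0853796629874077 0.0187
scene {'fx': 392.8845491331237, 'fy': 392.8845491331237, 'cx': 254.37868932996997, 'cy': 194.4167394403023, 'camera_from_world': array([[ 0.5387,  0.8425,  0.0006, -0.3196],
       [ 0.6754, -0.4313, -0.5982, -0.3706],
       [-0.5037,  0.3227, -0.8013,  1.5136],
       [ 0.    ,  0.    ,  0.    ,  1.    ]])}
side {'fx': 414.95452194682593, 'fy': 414.95452194682593, 'cx': 259.4983465437605, 'cy': 195.4916831136095, 'camera_from_world': array([[ 0.9728, -0.2311,  0.0165, -0.5834],
       [-0.147 , -0.6706, -0.7271,  0.1481],
       [ 0.179 ,  0.7049, -0.6863,  1.0499],
       [ 0.    ,  0.    ,  0.    ,  1.    ]])}
wrist {'fx': 297.3186396354542, 'fy': 297.3186396354542, 'cx': 255.09521336111308, 'cy': 188.98753276066125, 'camera_from_world': array([[ 0.2568, -0.9665, -0.0004, -0.5743],
       [-0.93  , -0.2472,  0.2721, -0.0341],
       [-0.2631, -0.0695, -0.9623,  0.3788],
       [ 0.    ,  0.    ,  0.    ,  1.    ]])}
```

View pics/scene0.png

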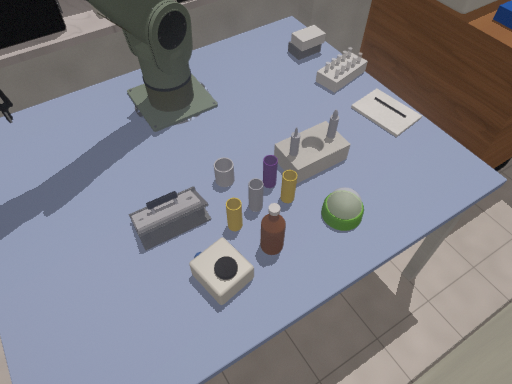

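View pics/side0.png

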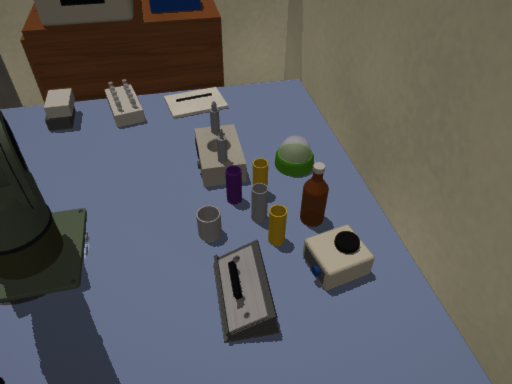

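View pics/wrist0.png

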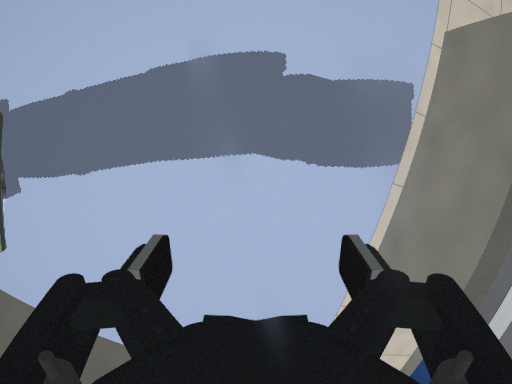

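Scene: the stand and cover are at (170,213), the wide cup at (224,173), the block at (312,150), and the mixer, bottle and spinner at (222,270), (272,230) and (343,208). There are four slim-cup candidates: grey (256,194), purple (270,171), yellow (289,186) and yellow (234,214). The grey steel one fits. I'll enlarge to confirm it and to measure.

```bash
python3 - <<'E'
import cv2
s=cv2.imread('pics/scene0.png'); d=cv2.imread('pics/side0.png')
def crop(im,x0,y0,x1,y1,k,f):
    cv2.imwrite('pics/'+f,cv2.resize(im[y0:y1,x0:x1],None,fx=k,fy=k,interpolation=cv2.INTER_CUBIC))
crop(s,205,145,305,240,6,'c_s_cups.png')
crop(s,265,100,365,190,6,'c_s_block.png')
crop(s,120,180,220,255,6,'c_s_stand.png')
crop(d,185,150,305,250,6,'c_d_cups.png')
crop(d,185,90,255,190,6,'c_d_block.png')
crop(d,205,235,285,335,6,'c_d_stand.png')
E
```

```text
(no output)
```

View pics/c_s_cups.png

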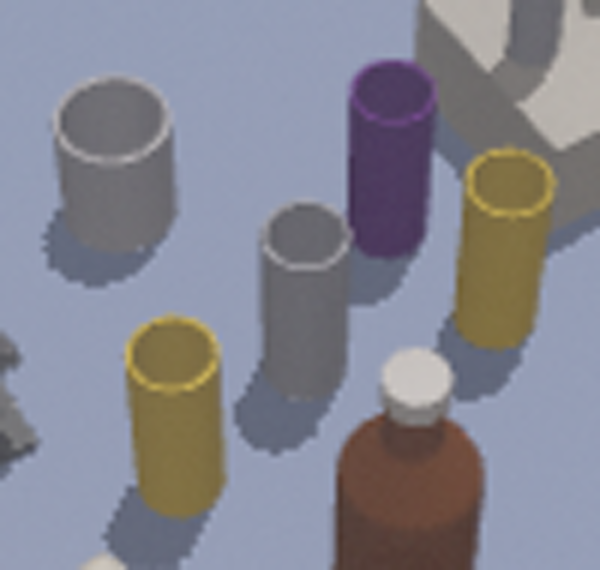

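View pics/c_d_cups.png

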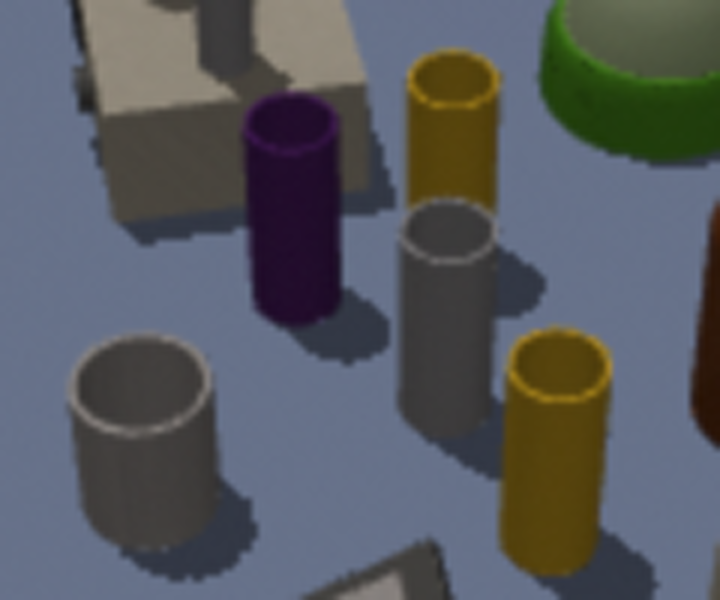

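View pics/c_s_block.png

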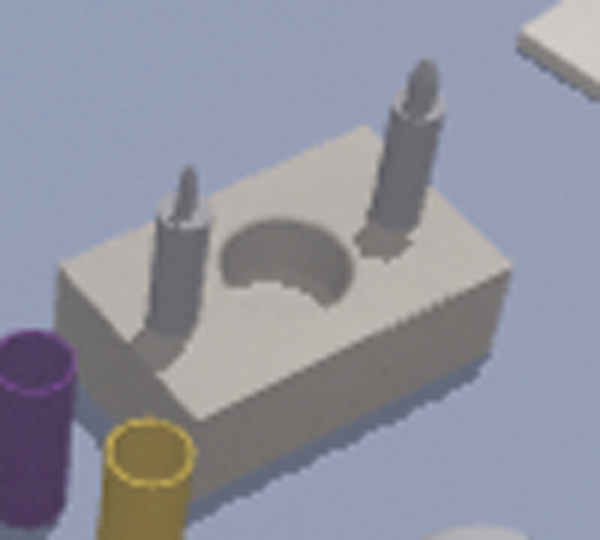

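View pics/c_d_block.png

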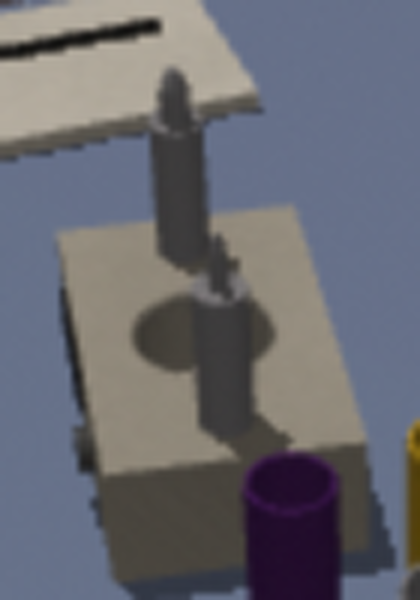

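View pics/c_s_stand.png

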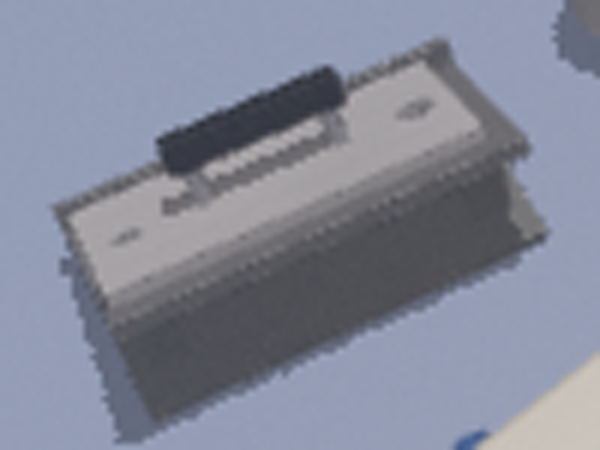

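View pics/c_d_stand.png

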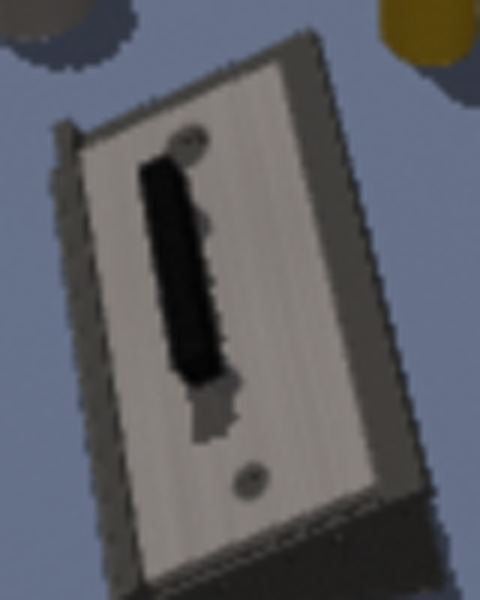

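The crops confirm that the steel slim cup is the grey one, at scene (256,194) and side (260,205). The purple one and both yellow ones are look-alikes. Next I fit the poses from both views.

```bash
cat >> h.py <<'E'
from scipy.optimize import least_squares
from scipy.spatial.transform import Rotation as R
def proj(c,P):
    T=np.array(c['camera_from_world']); P=np.atleast_2d(P)
    p=P@T[:3,:3].T+T[:3,3]
    return np.c_[c['fx']*p[:,0]/p[:,2]+c['cx'],c['fy']*p[:,1]/p[:,2]+c['cy']]
def projw(c,P):
    T=np.array(c['camera_from_world']); P=np.atleast_2d(P)
    p=P@T[:3,:3].T+T[:3,3]; rho=np.hypot(p[:,0],p[:,1]); th=np.arctan2(rho,p[:,2])
    return np.c_[c['cx']+c['fx']*th*p[:,0]/rho,c['cy']+c['fy']*th*p[:,1]/rho]
def load(f): return json.load(open('pics/'+f+'.json'))
def Rz(a): return R.from_euler('z',a).as_matrix()
def tri(obs): # list of (cal, fn, uv)
    f=lambda X: np.concatenate([fn(c,X)[0]-uv for c,fn,uv in obs])
    r=least_squares(f,[0.5,0,0.1]); return r.x,np.abs(r.fun).max()
E
cat > m0.py <<'E'
from h import *
np.set_printoptions(precision=4,suppress=True)
S=load('scene0');D=load('side0')
u=lambda o,p:np.array(o)+(np.array(p)+.5)/6-.5
so,do=(205,145),(185,150)
for n,a,b in [('wide',(113,120),(141,385)),('slim',(306,236),(448,231)),('purple',(393,93),(292,124)),('y1',(510,183),(453,80)),('y2',(173,355),(559,366))]:
    print(n,*tri([(S,proj,u(so,a)),(D,proj,u(do,b))]))
so,do=(265,100),(185,90)
pts=np.array([[-65,-105,70],[-65,105,70],[65,105,70],[65,-105,70],[0,-75,150],[0,75,150],[0,-75,180],[0,75,180]])/1e3
sp=[(62,268),(365,127),(512,266),(200,418),(184,215),(416,112),(189,170),(427,63)]
dp=[(105,473),(58,232),(295,207),(366,443),(221,293),(178,127),(217,236),(172,70)]
def fb(x): 
    W=pts@Rz(x[3]).T+x[:3]
    return np.concatenate([(proj(S,W)-[u(so,p) for p in sp]).ravel(),(proj(D,W)-[u(do,p) for p in dp]).ravel()])
r=least_squares(fb,[0.6,0.3,0,0]);print('block',r.x);print(r.fun.reshape(-1,2))
so,do=(120,180),(205,235)
pts2=np.array([[-45,-95,8],[-45,95,8],[45,95,8],[45,-95,8],[0,75,8],[0,-75,8]])/1e3
sp2=[(68,215),None,(483,133),(108,300),(416,109),(126,237)]
dp2=[(148,580),(80,150),(280,65),(375,485),(188,145),(252,481)]
def fc(x):
    W=pts2@(Rz(x[3])@R.from_euler('y',-np.radians(26)).as_matrix()).T+x[:3]
    a=proj(S,W);b=proj(D,W);o=[]
    for i in range(6):
        if sp2[i] is not None:o+=list(a[i]-u(so,sp2[i]))
        if dp2[i] is not None:o+=list(b[i]-u(do,dp2[i]))
    return np.array(o)
r=least_squares(fc,[0.5,-0.2,0.06,0]);print('cover',r.x);print(r.fun.reshape(-1,2))
print(tri([(S,proj,u(so,(416,109))),(D,proj,u(do,(188,145)))]),tri([(S,proj,u(so,(126,237))),(D,proj,u(do,(252,481)))]))
E
python3 m0.py
```

```text
wide [ 0.4569 -0.0265  0.0709] 0.16886124271826475
slim [0.5982 0.0014 0.107 ] 0.38581423744653875
purple [0.5452 0.0871 0.1072] 0.2915309675671267
y1 [0.6244 0.1023 0.1074] 0.2998274769490479
y2 [ 0.6239 -0.0879  0.1065] 0.30208723613290545
block [ 0.5321  0.2627 -0.0035 -0.0151]
[[-0.5803 -0.423 ]
 [ 0.1825 -0.2964]
 [ 0.4009 -0.0246]
 [-0.3101  0.5719]
 [ 0.2962 -0.663 ]
 [ 0.5923 -1.2843]
 [ 0.3187 -0.4446]
 [ 0.3539 -0.4681]
 [-0.0505  1.0768]
 [ 0.1315  0.6186]
 [ 0.1123  0.4617]
 [ 0.5962  0.4992]
 [ 0.0578 -0.1919]
 [-0.1269 -0.4308]
 [ 0.2247  0.4589]
 [ 0.2954  0.5089]]
cover [ 0.5012 -0.2458  0.0451 -0.0447]
[[ 0.1323  0.1896]
 [-0.206   0.1913]
 [ 0.5337  0.4901]
 [ 0.226  -0.9466]
 [ 0.1454 -0.3397]
 [-0.1699 -0.6565]
 [ 0.3098 -0.0805]
 [ 0.1425  0.0994]
 [ 0.1043  0.4197]
 [ 0.2652  0.0023]
 [-0.121   0.2241]]
(array([ 0.5011, -0.1708,  0.0536]), np.float64(0.1560882516010338)) (array([ 0.4947, -0.3211,  0.0536]), np.float64(0.10315557301041167))
```

```bash
cat >> h.py <<'E'
np.set_printoptions(precision=4,suppress=True)
def go(x,y,z,az,s=None):
    """tool-frame shift (mm) and roll (deg) to world TCP x,y,z with tool z azimuth az deg"""
    s=s or robot.read_state(); M=np.array(s['tool_rot']); d=M.T@(np.array([x,y,z])-s['position'])*1e3
    cur=np.degrees(np.arctan2(M[1,2],M[0,2])); roll=-((az-cur+180)%360-180)
    print('t %.2f pos'%s['t'],np.round(s['position'],4),'az %.2f'%cur,'gap %.4f'%s['finger_gap'],'F',np.round(s['ft_force'],1),'| shift',np.round(d,1),'roll %.1f'%roll)
E
python3 - <<'E'
from h import *
S=load('scene0');D=load('side0');W=load('wrist0')
T=np.array(W['camera_from_world']);s=robot.read_state();M=np.array(s['tool_rot'])
print('cam in tool',M.T@(-T[:3,:3].T@T[:3,3]-s['position']), 'cam axes in tool\n',M.T@T[:3,:3].T)
print('cap',tri([(S,proj,np.array([274.5,208])),(D,proj,np.array([319,168.]))]))
go(0.40,-0.03,0.25,0)
E
```

```text
cam in tool [-0.1426  0.0696 -0.0004] cam axes in tool
 [[-0.0004 -0.2721  0.9623]
 [-0.001  -0.9623 -0.2721]
 [ 1.     -0.0011  0.0001]]
cap (array([ 0.7399, -0.0345,  0.1816]), np.float64(0.5274560597817981))
t 0.15 pos [ 0.1482 -0.5554  0.231 ] az -75.06 gap 0.0857 F [0.1 0.1 0.6] | shift [ -18.7  378.7 -442.7] roll -75.1
```

Request:
jog_arm([
  [-3, 40, -35],
  [-6, 90, -90],
  [-9, 140, -150],
  [-11, 190, -205],
  [-13, 240, -260],
  [-15, 290, -315],
  [-17, 330, -365],
  [-19, 360, -410],
], roll=[-8, -18, -28, -38, -48, -58, -67, -75])

```text
t: 1.15
position: [0.3696, -0.1163, 0.2485]
tool_rot: [[0.0, -0.004, 1.0], [0.001, 1.0, 0.004], [-1.0, 0.001, 0.0]]
ft_force: [0.7, -1.5, 0.5]
finger_gap: 0.0852
```

```bash
python3 - <<'E'
from h import *
go(0.47,-0.03,0.25,0)
E
```

```text
t 1.15 pos [ 0.3696 -0.1163  0.2485] az 0.21 gap 0.0852 F [ 0.7 -1.5  0.5] | shift [ -1.4  86.  100.7] roll 0.2
```

Request:
jog_arm([
  [0, 15, 20],
  [0, 30, 50],
  [0, 45, 80],
  [0, 60, 105],
  [0, 70, 120],
  [0, 70, 120],
  [0, 70, 120],
  [0, 70, 120],
], roll=[0, 0, 0, 0, 0, 0, 0, 0])

```text
t: 2.15
position: [0.4889, -0.0464, 0.2487]
tool_rot: [[0.0, -0.003, 1.0], [0.0, 1.0, 0.003], [-1.0, 0.0, 0.0]]
ft_force: [0.7, -0.3, 0.4]
finger_gap: 0.0854
```

```bash
python3 - <<'E'
from h import *
go(0.457,-0.0265,0.25,0)
im,c=snap('wrist','w1')
for n,p in [('wide',(.457,-.0265,.075)),('slim',(.598,.0014,.11)),('large',(.5011,-.1708,.0565)),('small',(.4947,-.3211,.0565))]: print(n,projw(c,np.array(p)))
E
```

```text
t 2.15 pos [ 0.4889 -0.0464  0.2487] az 0.16 gap 0.0854 F [ 0.7 -0.3  0.4] | shift [ -1.3  20.  -31.9] roll 0.2
wide [[224.9822 153.2241]]
slim [[364.9783 132.6983]]
large [[263.9069 262.9259]]
small [[258.1312 344.4605]]
```

View pics/w1.png

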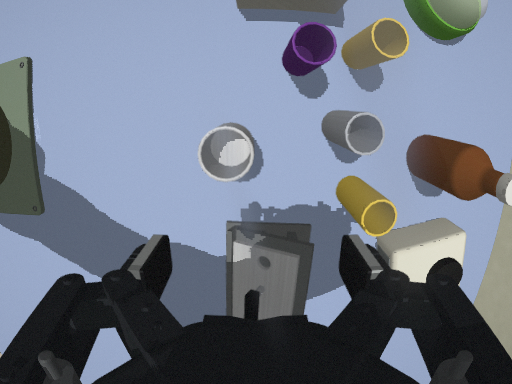

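The wrist view shows the wide cup rim at (226,153), the slim cup at (364,133), purple at (310,45), yellow at (376,42) and (377,217), and the cover at (268,265). These agree with the predictions. I add the wrist pixels to the triangulation and then grasp the wide cup.

```bash
python3 - <<'E'
from h import *
S=load('scene0');D=load('side0');W=load('w1')
u=lambda o,p:np.array(o)+(np.array(p)+.5)/6-.5
so,do=(205,145),(185,150)
print('wide',tri([(S,proj,u(so,(113,120))),(D,proj,u(do,(141,385))),(W,projw,np.array([225.5,152.7]))]))
print('slim',tri([(S,proj,u(so,(306,236))),(D,proj,u(do,(448,231))),(W,projw,np.array([364,133]))]))
go(0.457,-0.0265,0.04,0)
E
```

```text
wide (array([ 0.4571, -0.0266,  0.071 ]), np.float64(0.17623913903665311))
slim (array([0.598 , 0.0009, 0.1073]), np.float64(0.40474233360109224))
t 2.20 pos [ 0.489  -0.0464  0.2487] az 0.17 gap 0.0854 F [-0.9  0.2 -0.3] | shift [208.7  19.9 -32. ] roll 0.2
```

Request:
jog_arm([
  [15, 12, -18],
  [50, 20, -32],
  [95, 20, -32],
  [140, 20, -32],
  [175, 20, -32],
  [198, 20, -32],
  [209, 20, -32],
  [209, 20, -32],
], roll=[0, 0, 0, 0, 0, 0, 0, 0])

```text
t: 3.2
position: [0.4569, -0.0264, 0.0397]
tool_rot: [[-0.0, -0.003, 1.0], [0.0, 1.0, 0.003], [-1.0, 0.0, -0.0]]
ft_force: [-0.7, -0.7, -0.2]
finger_gap: 0.0854
```

Request:
jog_arm([
  [0, 0, 0],
  [0, 0, 0],
  [0, 0, 0],
  [0, 0, 0],
  [0, 0, 0],
  [0, 0, 0],
  [-5, 0, 0],
  [-20, 0, 0],
], roll=[0, 0, 0, 0, 0, 0, 0, 0], jaw=50, grip_force=40)

```text
t: 4.2
position: [0.4568, -0.0264, 0.0602]
tool_rot: [[-0.001, -0.003, 1.0], [0.0, 1.0, 0.003], [-1.0, 0.0, -0.001]]
ft_force: [0.1, -0.9, -2.1]
finger_gap: 0.0619
```

```bash
python3 - <<'E'
from h import *
go(0.5321,0.2627,0.24,28)
im,c=snap('wrist','w2'); snap('side','side2')
E
```

```text
t 4.20 pos [ 0.4568 -0.0264  0.0602] az 0.17 gap 0.0619 F [ 0.1 -0.9 -2.1] | shift [-179.8  289.    76. ] roll -27.8
```

View pics/w2.png

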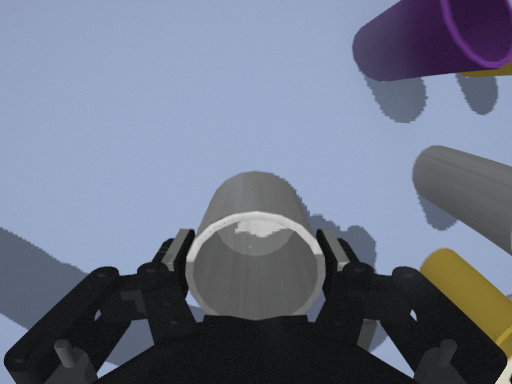

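View pics/side2.png

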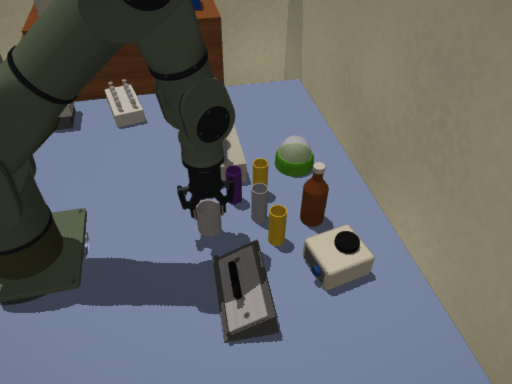

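The wide cup is held: the gap is 61.9 mm and its rim is centred between the pads at (256,263). Now I lift it and carry it over the block.

Request:
jog_arm([
  [-40, 0, 0],
  [-90, 10, 0],
  [-135, 40, 10],
  [-165, 85, 25],
  [-185, 135, 38],
  [-190, 190, 50],
  [-190, 235, 65],
  [-190, 265, 74],
], roll=[0, 0, -4, -10, -16, -22, -26, -28])

```text
t: 5.3
position: [0.5306, 0.2405, 0.2508]
tool_rot: [[0.001, -0.474, 0.88], [0.001, 0.88, 0.474], [-1.0, -0.0, 0.002]]
ft_force: [-0.4, -0.9, -1.1]
finger_gap: 0.0621
```

Request:
jog_arm([
  [0, 10, -5],
  [0, 18, -10],
  [0, 18, -10],
  [0, 18, -10],
  [0, 18, -10],
  [0, 18, -10],
  [0, 18, -10],
  [0, 18, -10],
], roll=[0, 0, 0, 0, 0, 0, 0, 0])

```text
t: 6.3
position: [0.5132, 0.2516, 0.2508]
tool_rot: [[0.001, -0.474, 0.88], [0.001, 0.88, 0.474], [-1.0, -0.0, 0.002]]
ft_force: [0.6, -0.1, -1.9]
finger_gap: 0.062
```

```bash
python3 - <<'E'
from h import *
go(0.5321,0.2627,0.072,28)
im,c=snap('wrist','w3')
b=np.array([.5321,.2627,0]);M=Rz(-.0151)
pts=np.array([[-65,-105,70],[-65,105,70],[65,105,70],[65,-105,70],[0,-75,150],[0,75,150],[0,-75,180],[0,75,180]])/1e3
print(projw(c,pts@M.T+b))
E
```

```text
t 6.30 pos [0.5132 0.2516 0.2508] az 28.30 gap 0.0620 F [ 0.6 -0.1 -1.9] | shift [178.8   0.8  21.6] roll 0.3
[[182.1503 218.6763]
 [269.2997  56.8602]
 [368.7412 118.0226]
 [276.3284 265.6943]
 [238.4985 256.2828]
 [324.878  111.8055]
 [236.7938 273.3349]
 [334.3323 112.7415]]
```

View pics/w3.png

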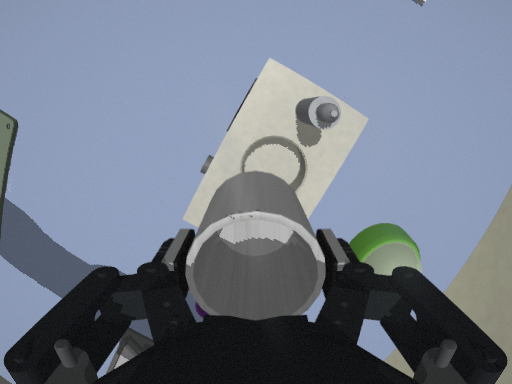

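Block corners are at (269,57), (369,119) and (184,216), and the thick pin is at (325,112), all within about 2 px of my fit. I move over the well and go down.

Request:
jog_arm([
  [0, 1, 12],
  [0, 1, 22],
  [0, 1, 22],
  [20, 1, 22],
  [45, 1, 22],
  [70, 1, 22],
  [95, 1, 22],
  [115, 1, 22],
], roll=[0, 0, 0, 0, 0, 0, 0, 0])

```text
t: 7.35
position: [0.5318, 0.2627, 0.135]
tool_rot: [[0.001, -0.474, 0.88], [0.001, 0.88, 0.474], [-1.0, 0.0, 0.001]]
ft_force: [-0.1, 0.4, -1.8]
finger_gap: 0.062
```

```bash
python3 - <<'E'
from h import *
go(0.5321,0.2627,0.0705,28)
im,c=snap('wrist','w4'); snap('scene','s4')
import cv2
s=cv2.imread('pics/s4.png')[90:210,240:370]; w=cv2.imread('pics/w4.png')
cv2.imwrite('pics/c4.png',np.hstack([cv2.resize(s,(416,384)),w[:,100:484]]))
E
```

```text
t 7.35 pos [0.5318 0.2627 0.135 ] az 28.31 gap 0.0620 F [-0.1  0.4 -1.8] | shift [64.5 -0.2  0.2] roll 0.3
```

View pics/c4.png

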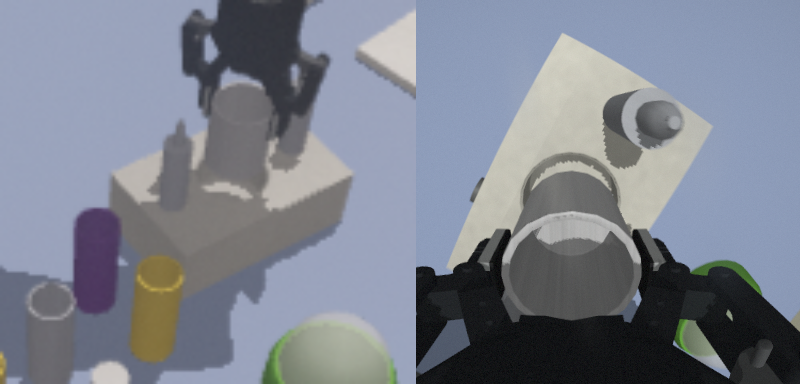

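The cup is centred over the well, with both at column 571 in the crop. I lower it the rest of the way.

Request:
jog_arm([
  [15, 0, 0],
  [30, 0, 0],
  [43, 0, 0],
  [53, 0, 0],
  [60, 0, 0],
  [64, 0, 0],
  [64, 0, 0],
  [64, 0, 0],
], roll=[0, 0, 0, 0, 0, 0, 0, 0])

```text
t: 8.45
position: [0.5312, 0.2624, 0.071]
tool_rot: [[-0.001, -0.474, 0.88], [-0.001, 0.88, 0.474], [-1.0, -0.0, -0.001]]
ft_force: [-3.9, -2.8, 10.6]
finger_gap: 0.0616
```

Request:
jog_arm([
  [0, 0, 0],
  [0, 0, 0],
  [0, 0, 0],
  [0, 0, 0],
  [-15, 0, 0],
  [-50, 0, 0],
  [-100, 0, 0],
  [-150, 0, 0],
], roll=[0, 0, 0, 0, 0, 0, 0, 0], jaw=80)

```text
t: 9.45
position: [0.5311, 0.2624, 0.2237]
tool_rot: [[-0.0, -0.475, 0.88], [-0.0, 0.88, 0.475], [-1.0, 0.0, -0.0]]
ft_force: [0.6, -1.7, -0.2]
finger_gap: 0.0801
```

```bash
python3 - <<'E'
from h import *
go(0.598,0.001,0.23,0)
im,c=snap('wrist','w5')
S,_=snap('scene','s5')
import cv2
s=cv2.imread('pics/s5.png')[90:210,240:370]; w=cv2.imread('pics/w5.png')
cv2.imwrite('pics/c5.png',np.hstack([cv2.resize(s,(416,384)),w[:,100:484]]))
print(projw(c,np.array([[.5321,.2627,.105],[.5321,.2627,.07]])))
E
```

```text
t 9.45 pos [0.5311 0.2624 0.2237] az 28.33 gap 0.0801 F [ 0.6 -1.7 -0.2] | shift [  -6.3 -261.9  -65.1] roll 28.3
[[255.6    184.1451]
 [255.5354 175.3322]]
```

View pics/c5.png

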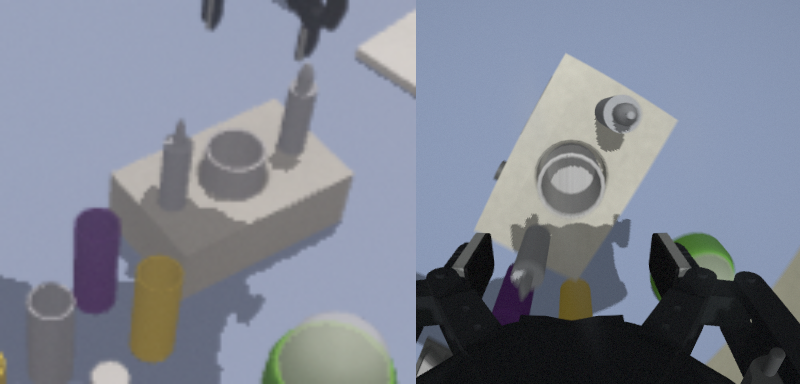

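```bash
python3 - <<'E'
from h import *
import cv2
W=load('w5');S=load('s5')
im=cv2.imread('pics/w5.png');sm=cv2.imread('pics/s5.png')
a=np.linspace(0,2*np.pi,73)
def ring(im,c,fn,ctr,r,z,col):
    P=np.c_[ctr[0]+r*np.cos(a),ctr[1]+r*np.sin(a),0*a+z]
    cv2.polylines(im,[np.round(fn(c,P)*16).astype(int).reshape(-1,1,2)],True,col,1,shift=4)
im=cv2.resize(im,None,fx=1,fy=1)
for z,col in [(.105,(0,0,255)),(.110,(0,255,0))]:
    ring(im,W,projw,(.5321,.2627),.031,z,col)
for z,col in [(.105,(0,0,255))]:
    ring(sm,S,proj,(.5321,.2627),.031,z-.0035,col)
k=5
A=cv2.resize(im[140:230,205:310],None,fx=4,fy=4,interpolation=cv2.INTER_NEAREST);B=cv2.resize(sm[125:165,285:345],None,fx=6,fy=6,interpolation=cv2.INTER_NEAREST)
h=360;cv2.imwrite('pics/c6.png',np.hstack([A[:h],cv2.resize(B,(360,240)) if 0 else np.vstack([B,np.zeros((h-240,360,3),np.uint8)])]))
E
```

```text
(no output)
```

View pics/c6.png

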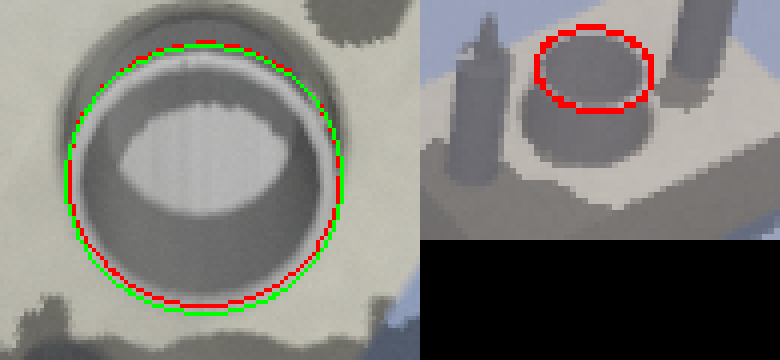

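The wide cup rim matches the predicted home ring (z 0.105) in the wrist view, and its centre is within about 1 mm of the well axis. Next is the slim cup.

Request:
jog_arm([
  [-6, -30, -8],
  [-8, -85, -20],
  [-8, -140, -35],
  [-8, -195, -48],
  [-8, -240, -60],
  [-8, -262, -65],
  [5, -262, -65],
  [25, -262, -65],
], roll=[0, 5, 10, 15, 20, 25, 28, 28], jaw=75)

```text
t: 10.55
position: [0.5998, 0.0028, 0.2019]
tool_rot: [[0.007, -0.004, 1.0], [0.004, 1.0, 0.004], [-1.0, 0.004, 0.007]]
ft_force: [0.7, 0.4, -0.3]
finger_gap: 0.0748
```

```bash
python3 - <<'E'
from h import *
import cv2
go(0.598,0.001,0.082,0)
im,c=snap('wrist','w7')
print(projw(c,np.array([[.598,.001,.11]])))
E
```

```text
t 10.55 pos [0.5998 0.0028 0.2019] az 0.24 gap 0.0748 F [ 0.7  0.4 -0.3] | shift [119.8  -2.3  -2.6] roll 0.2
[[251.553  195.1679]]
```

View pics/w7.png

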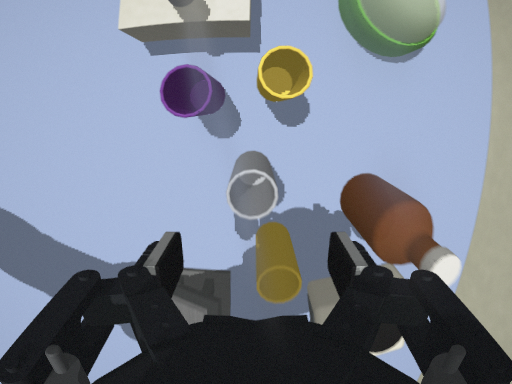

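The grey slim cup rim is at (252,194), against a prediction of (251.6,195). I descend on it.

Request:
jog_arm([
  [10, -2, -3],
  [30, -2, -3],
  [55, -2, -3],
  [80, -2, -3],
  [100, -2, -3],
  [113, -2, -3],
  [120, -2, -3],
  [120, -2, -3],
], roll=[0, 0, 0, 0, 0, 0, 0, 0])

```text
t: 11.6
position: [0.5962, 0.0014, 0.0793]
tool_rot: [[0.003, -0.005, 1.0], [0.004, 1.0, 0.005], [-1.0, 0.004, 0.003]]
ft_force: [0.6, 0.3, 1.2]
finger_gap: 0.0748
```

Request:
jog_arm([
  [0, 0, 0],
  [0, 0, 0],
  [0, 0, 0],
  [0, 0, 0],
  [0, 0, 0],
  [0, 0, 0],
  [-5, 0, 0],
  [-25, 0, 0],
], roll=[0, 0, 0, 0, 0, 0, 0, 0], jaw=35, grip_force=40)

```text
t: 12.6
position: [0.5956, 0.0013, 0.1042]
tool_rot: [[0.002, -0.005, 1.0], [0.004, 1.0, 0.005], [-1.0, 0.004, 0.002]]
ft_force: [-0.4, 0.5, -1.1]
finger_gap: 0.0432
```

```bash
python3 - <<'E'
from h import *
go(0.5318,0.2620,0.285,28)
im,c=snap('wrist','w8')
E
```

```text
t 12.60 pos [0.5956 0.0013 0.1042] az 0.31 gap 0.0432 F [-0.4  0.5 -1.1] | shift [-180.   261.8  -62.1] roll -27.7
```

View pics/w8.png

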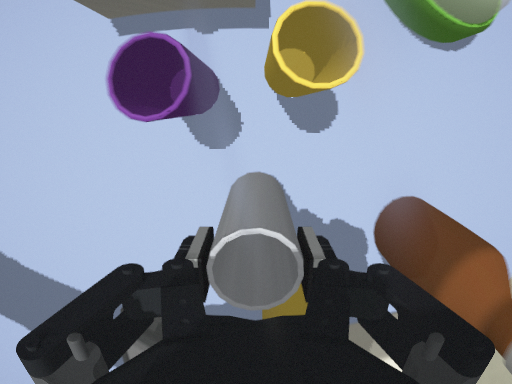

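The slim cup is held at a gap of 43.2 mm. I lift it clear of the look-alikes and pins, then carry it over the well.

Request:
jog_arm([
  [-45, 0, 0],
  [-100, 0, 0],
  [-145, 10, -2],
  [-170, 50, -12],
  [-180, 105, -25],
  [-180, 160, -38],
  [-180, 215, -51],
  [-180, 250, -59],
], roll=[0, 0, -2, -8, -14, -20, -25, -28])

```text
t: 13.65
position: [0.5344, 0.2529, 0.2879]
tool_rot: [[0.005, -0.478, 0.878], [0.005, 0.878, 0.478], [-1.0, 0.001, 0.007]]
ft_force: [0.4, -0.3, -1.6]
finger_gap: 0.0437
```

```bash
python3 - <<'E'
from h import *
go(0.5318,0.2620,0.19,28)
im,c=snap('wrist','w9')
print(projw(c,np.array([[.5318,.262,.105]])))
E
```

```text
t 13.65 pos [0.5344 0.2529 0.2879] az 28.55 gap 0.0437 F [ 0.4 -0.3 -1.6] | shift [97.9  9.1  1.4] roll 0.6
[[255.2224 161.2028]]
```

View pics/w9.png

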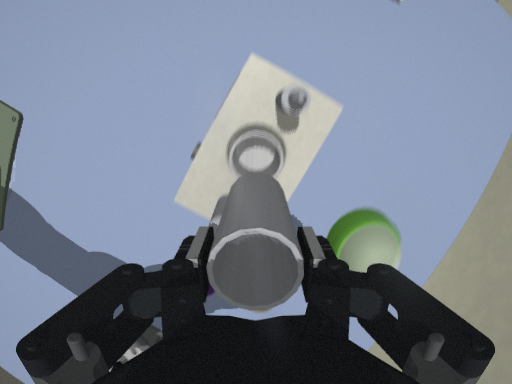

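Request:
jog_arm([
  [0, 5, 1],
  [10, 9, 1],
  [30, 9, 1],
  [50, 9, 1],
  [70, 9, 1],
  [85, 9, 1],
  [90, 9, 1],
  [90, 9, 1],
], roll=[0, 0, 0, 0, 0, 0, 0, 0])

```text
t: 14.7
position: [0.5298, 0.2659, 0.1979]
tool_rot: [[0.004, -0.483, 0.875], [0.007, 0.875, 0.483], [-1.0, 0.004, 0.007]]
ft_force: [0.0, 0.4, -1.4]
finger_gap: 0.0435
```

```bash
python3 - <<'E'
from h import *
import cv2
go(0.5318,0.2620,0.116,28)
im,c=snap('wrist','w10'); snap('side','d10'); snap('scene','s10')
print(projw(c,np.array([[.5318,.262,.105]])))
d=cv2.imread('pics/d10.png')[80:200,160:290]; s=cv2.imread('pics/s10.png')[90:210,240:370]; w=cv2.imread('pics/w10.png')[100:340,136:376]
cv2.imwrite('pics/c10.png',np.hstack([cv2.resize(i,(266,266) if 0 else (266,246)) for i in (s,d,w)]))
E
```

```text
t 14.70 pos [0.5298 0.2659 0.1979] az 28.89 gap 0.0435 F [ 0.   0.4 -1.4] | shift [81.9 -4.7 -0.7] roll 0.9
[[253.3781 197.3549]]
```

View pics/c10.png

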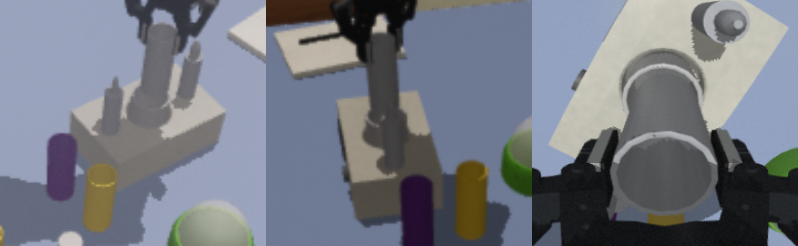

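The cup base is just above the rim and about 4 mm too far in tool +y. I correct that and lower.

Request:
jog_arm([
  [0, -4, -1],
  [0, -5, -1],
  [10, -5, -1],
  [25, -5, -1],
  [42, -5, -1],
  [58, -5, -1],
  [68, -5, -1],
  [73, -5, -1],
], roll=[0, 0, 0, 0, 0, 0, 0, 0])

```text
t: 15.85
position: [0.5317, 0.2618, 0.1248]
tool_rot: [[0.005, -0.483, 0.875], [0.007, 0.875, 0.483], [-1.0, 0.004, 0.008]]
ft_force: [-1.1, 0.4, -1.6]
finger_gap: 0.0433
```

```bash
python3 - <<'E'
from h import *
go(0.5318,0.2620,0.114,28)
print(np.array(robot.read_state()['tool_rot'])[:,0])
E
```

```text
t 15.85 pos [0.5317 0.2618 0.1248] az 28.91 gap 0.0433 F [-1.1  0.4 -1.6] | shift [10.8  0.1  0.1] roll 0.9
[ 0.0047  0.0074 -1.    ]
```

Force is still free (bottom at about 46 mm). I lower the last 11 mm and release.

Request:
jog_arm([
  [3, 0, 0],
  [6, 0, 0],
  [9, 0, 0],
  [11, 0, 0],
  [12, 0, 0],
  [12, 0, 0],
  [12, 0, 0],
  [12, 0, 0],
], roll=[0, 0, 0, 0, 0, 0, 0, 0])

```text
t: 16.85
position: [0.5326, 0.2625, 0.1147]
tool_rot: [[0.008, -0.483, 0.875], [0.009, 0.875, 0.483], [-1.0, 0.004, 0.011]]
ft_force: [-2.8, -2.2, 27.4]
finger_gap: 0.0435
```

Request:
jog_arm([
  [0, 0, 0],
  [0, 0, 0],
  [0, 0, 0],
  [0, 0, 0],
  [-15, 0, 0],
  [-50, 0, 0],
  [-85, 0, 0],
  [-115, 0, 0],
], roll=[0, 0, 0, 0, 0, 0, 0, 0], jaw=75)

```text
t: 17.85
position: [0.5317, 0.2616, 0.232]
tool_rot: [[0.009, -0.483, 0.875], [0.01, 0.875, 0.483], [-1.0, 0.004, 0.012]]
ft_force: [0.1, 0.4, 0.3]
finger_gap: 0.0749
```

```bash
python3 - <<'E'
from h import *
import cv2
go(0.485,-0.245,0.23,-2.5)
im,c=snap('wrist','w11'); _,C=snap('scene','s11')
print(projw(c,np.array([[.5318,.262,.105],[.5318,.262,.145]])))
a=np.linspace(0,2*np.pi,73)
w=cv2.imread('pics/w11.png')
for z,col in [(.145,(0,0,255)),(.150,(0,255,0))]:
    P=np.c_[.5318+.022*np.cos(a),.262+.022*np.sin(a),0*a+z]
    cv2.polylines(w,[np.round(projw(c,P)*16).astype(int).reshape(-1,1,2)],True,col,1,shift=4)
s=cv2.imread('pics/s11.png')[100:180,260:360]
cv2.imwrite('pics/c11.png',np.hstack([cv2.resize(s,(400,384)),cv2.resize(w[130:258,190:318],(384,384),interpolation=cv2.INTER_NEAREST)]))
E
```

```text
t 17.85 pos [0.5317 0.2616 0.232 ] az 28.90 gap 0.0749 F [0.1 0.4 0.3] | shift [  -3.2 -420.9 -285.7] roll 31.4
[[253.0991 181.7725]
 [253.4111 193.9662]]
```

View pics/c11.png

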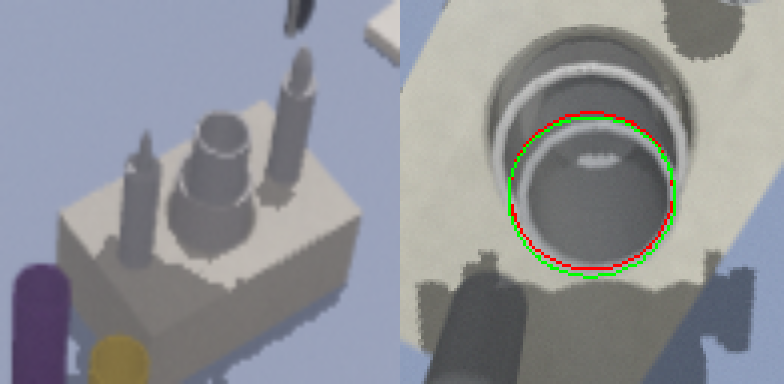

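The slim cup rim lies on the predicted home ring (z 0.145), so it is nested home. Next is the cover; I move above the handle.

Request:
jog_arm([
  [-3, -25, -17],
  [-5, -75, -50],
  [-5, -128, -87],
  [-5, -180, -122],
  [-5, -232, -157],
  [-5, -284, -193],
  [-5, -336, -228],
  [-5, -385, -261],
], roll=[0, 5, 10, 15, 20, 25, 29, 31], jaw=45)

```text
t: 18.95
position: [0.4894, -0.203, 0.233]
tool_rot: [[0.012, 0.038, 0.999], [0.011, 0.999, -0.038], [-1.0, 0.012, 0.012]]
ft_force: [0.5, -0.5, -0.3]
finger_gap: 0.0451
```

```bash
python3 - <<'E'
from h import *
go(0.485,-0.275,0.23,-2.56)
E
```

```text
t 18.95 pos [ 0.4894 -0.203   0.233 ] az -2.20 gap 0.0451 F [ 0.5 -0.5 -0.3] | shift [  2.2 -72.2  -1.7] roll 0.4
```

Request:
jog_arm([
  [0, -30, 0],
  [0, -65, -1],
  [0, -90, -1],
  [0, -95, -1],
  [0, -95, -1],
  [0, -95, -1],
  [0, -95, -1],
  [0, -95, -1],
], roll=[0, 0, 0, 0, 0, 0, 0, 0])

```text
t: 19.95
position: [0.4849, -0.2976, 0.232]
tool_rot: [[0.012, 0.038, 0.999], [0.011, 0.999, -0.038], [-1.0, 0.012, 0.012]]
ft_force: [0.1, -0.5, -0.2]
finger_gap: 0.0451
```

```bash
python3 - <<'E'
from h import *
go(0.485,-0.245,0.075,-2.56)
im,c=snap('wrist','w12')
M=Rz(-.0447)@R.from_euler('y',-np.radians(26)).as_matrix()
o=np.array([.5012,-.2458,.0485])
print(projw(c,np.array([[0,.075,.008],[0,-.075,.008],[0,.045,.046],[0,-.045,.046],[-.045,.095,.008],[.045,.095,.008]])@M.T+o))
E
```

```text
t 19.95 pos [ 0.4849 -0.2976  0.232 ] az -2.17 gap 0.0451 F [ 0.1 -0.5 -0.2] | shift [157.5  50.7  -3.7] roll 0.4
[[263.2022  55.7334]
 [261.9934 192.3473]
 [246.8147  79.7179]
 [246.6018 172.3854]
 [226.7141  42.1332]
 [304.1143  35.0796]]
```

View pics/w12.png

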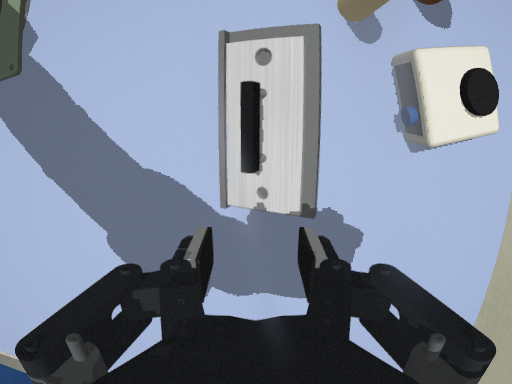

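Holes are at (263.5,56.5) and (262.5,192.5), matching my fit. The bar runs from (250,82) to (250,173). I enlarge it to place its centre line.

```bash
python3 - <<'E'
from h import *
import cv2
c=load('w12');w=cv2.imread('pics/w12.png')
M=Rz(-.0447)@R.from_euler('y',-np.radians(26)).as_matrix()
o=np.array([.5012,-.2458,.0485])
def box(x,y,z0,z1,col,im):
    P=np.array([[a,b,zz] for zz in(z0,z1) for a,b in((-x,-y),(x,-y),(x,y),(-x,y))])
    q=(projw(c,P@M.T+o)-[210,20]+.5)*4-.5
    for k in range(2): cv2.polylines(im,[q[4*k:4*k+4].round().astype(int).reshape(-1,1,2)],True,col[k],1)
z=cv2.resize(w[20:220,210:330],None,fx=4,fy=4,interpolation=cv2.INTER_CUBIC)
box(.007,.045,.028,.046,[(0,255,255),(0,0,255)],z); box(.045,.095,0,.008,[(255,0,0),(0,255,0)],z)
z=np.hstack([z[200:700]]); z=cv2.convertScaleAbs(z,alpha=1.3,beta=30)
cv2.imwrite('pics/c12.png',z)
E
```

```text
(no output)
```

View pics/c12.png

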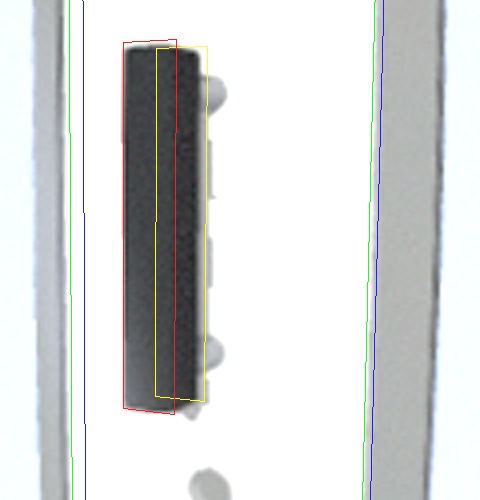

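The model overlay fits the bar and plate to about 1 mm. The tool can't pitch, so I grip the bar with vertical fingers at low force and lift. The squeeze and gravity should level the plate, and I'll check that.

Request:
jog_arm([
  [10, 25, -2],
  [35, 48, -4],
  [70, 52, -4],
  [100, 52, -4],
  [125, 52, -4],
  [145, 52, -4],
  [155, 52, -4],
  [158, 52, -4],
], roll=[0.4, 0.4, 0.4, 0.4, 0.4, 0.4, 0.4, 0.4], jaw=38)

```text
t: 21.0
position: [0.4848, -0.2437, 0.0744]
tool_rot: [[0.012, 0.045, 0.999], [0.011, 0.999, -0.045], [-1.0, 0.012, 0.011]]
ft_force: [-0.9, -0.7, 0.6]
finger_gap: 0.038
```

```bash
python3 - <<'E'
from h import *
import cv2
go(0.485,-0.245,0.073,-2.56)
snap('side','d13');snap('scene','s13')
d=cv2.imread('pics/d13.png')[220:340,180:300]; s=cv2.imread('pics/s13.png')[150:270,110:230]
cv2.imwrite('pics/c13.png',np.hstack([cv2.resize(i,(400,400)) for i in (s,d)]))
E
```

```text
t 21.00 pos [ 0.4848 -0.2437  0.0744] az -2.57 gap 0.0380 F [-0.9 -0.7  0.6] | shift [ 1.4 -1.3  0.3] roll -0.0
```

View pics/c13.png

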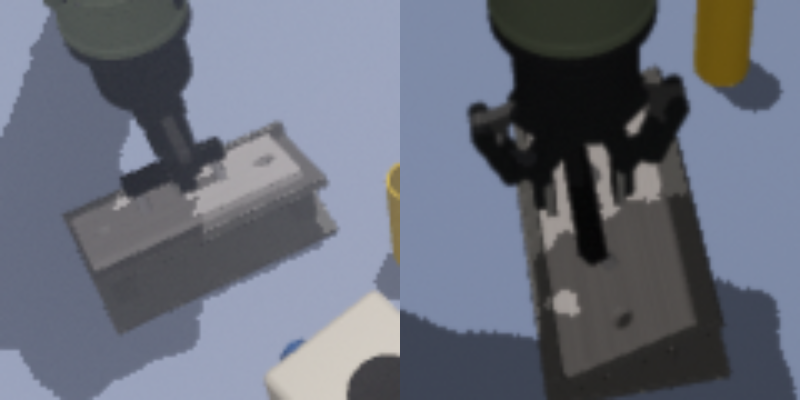

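The fingers straddle the bar without touching it. I close gently and lift a little.

Request:
jog_arm([
  [0, 0, 0],
  [0, 0, 0],
  [0, 0, 0],
  [0, 0, 0],
  [-2, 0, 0],
  [-6, 0, 0],
  [-12, 0, 0],
  [-20, 0, 0],
], roll=[0, 0, 0, 0, 0, 0, 0, 0], jaw=5, grip_force=20)

```text
t: 22.1
position: [0.4847, -0.244, 0.0954]
tool_rot: [[0.013, 0.045, 0.999], [0.011, 0.999, -0.045], [-1.0, 0.012, 0.012]]
ft_force: [0.3, -0.0, -4.5]
finger_gap: 0.0181
```

```bash
python3 - <<'E'
from h import *
import cv2
go(0.485,-0.245,0.15,-2.56)
snap('side','d14');snap('scene','s14')
d=cv2.imread('pics/d14.png')[220:340,180:300]; s=cv2.imread('pics/s14.png')[150:270,110:230]
cv2.imwrite('pics/c14.png',np.hstack([cv2.resize(i,(400,400)) for i in (s,d)]))
E
```

```text
t 22.10 pos [ 0.4847 -0.244   0.0954] az -2.57 gap 0.0181 F [ 0.3 -0.  -4.5] | shift [-54.6  -0.3   1. ] roll -0.0
```

View pics/c14.png

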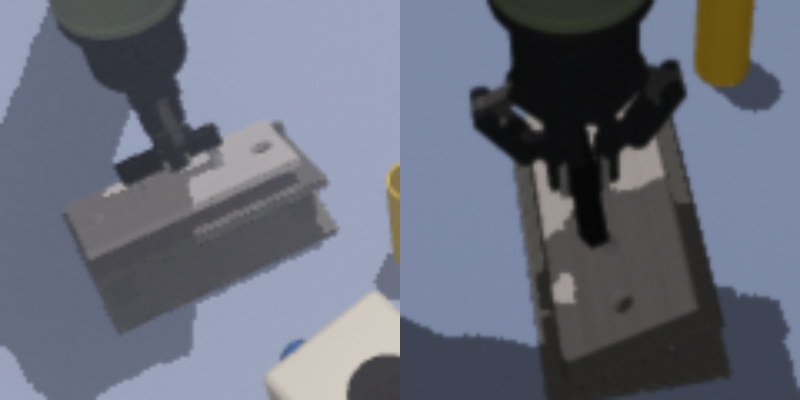

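The plate's weight is carried, but the gap of 18.1 mm (against a 14 mm bar) means it is still tilted. I lift clear and squeeze harder to level it.

Request:
jog_arm([
  [-10, 0, 0],
  [-25, 0, 0],
  [-45, 0, 0],
  [-65, 0, 0],
  [-80, 0, 0],
  [-85, 0, 0],
  [-85, 0, 0],
  [-85, 0, 0],
], roll=[0, 0, 0, 0, 0, 0, 0, 0], jaw=5, grip_force=70)

```text
t: 23.2
position: [0.4837, -0.245, 0.1803]
tool_rot: [[0.013, 0.045, 0.999], [0.011, 0.999, -0.045], [-1.0, 0.012, 0.012]]
ft_force: [-0.2, 0.3, -5.4]
finger_gap: 0.0118
```

```bash
python3 - <<'E'
from h import *
import cv2
go(0.485,-0.245,0.15,-2.56)
snap('side','d15');snap('wrist','w15')
d=cv2.imread('pics/d15.png')[180:330,160:310]; s=cv2.imread('pics/w15.png')
cv2.imwrite('pics/c15.png',np.hstack([cv2.resize(i,(400,300) if k==0 else (400,400)) if k else cv2.copyMakeBorder(cv2.resize(i,(400,300)),0,100,0,0,0) for k,i in enumerate((s,d))]))
E
```

```text
t 23.20 pos [ 0.4837 -0.245   0.1803] az -2.58 gap 0.0118 F [-0.2  0.3 -5.4] | shift [30.3 -0.3  1. ] roll -0.0
```

View pics/c15.png

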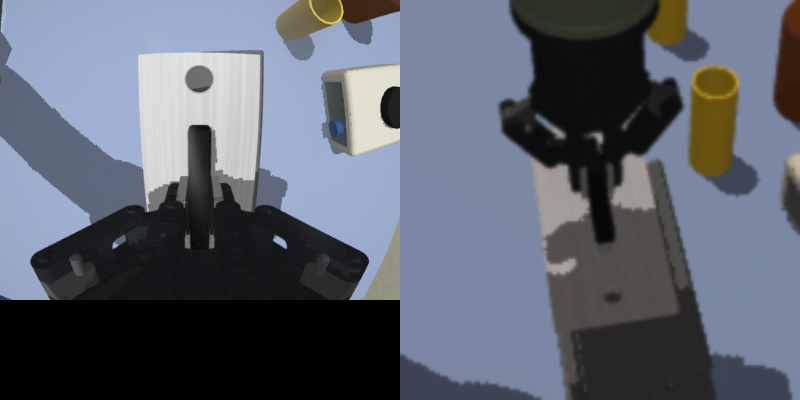

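The gap is now 11.8 mm, and the wrist view shows the bar directly over the plate's midline, in line with the large hole, so the plate has swung level. I measure its pose in the hand.

```bash
python3 - <<'E'
from h import *
import cv2
w=cv2.imread('pics/w15.png')
cv2.imwrite('pics/c16.png',cv2.resize(w[55:250,165:350],None,fx=4,fy=4,interpolation=cv2.INTER_CUBIC)[:600])
d=cv2.imread('pics/d15.png');cv2.imwrite('pics/c17.png',cv2.resize(d[215:330,200:290],None,fx=5,fy=5,interpolation=cv2.INTER_CUBIC))
E
```

```text
(no output)
```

View pics/c16.png

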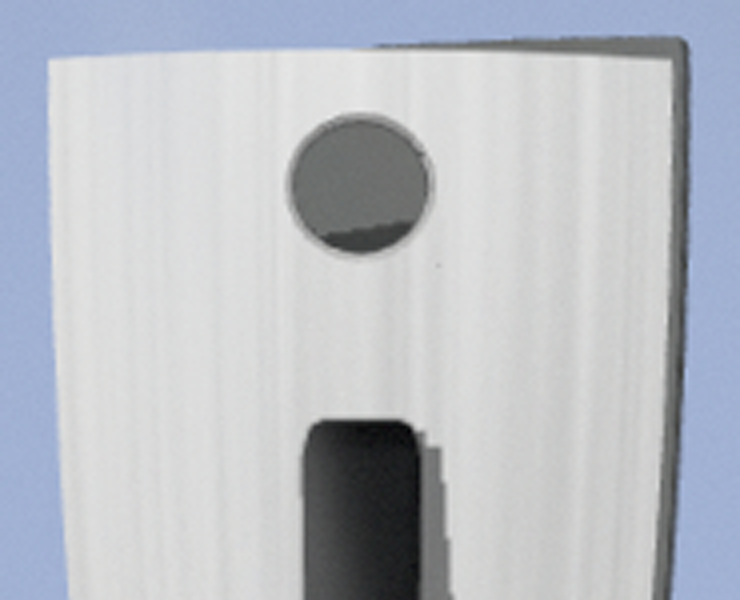

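View pics/c17.png

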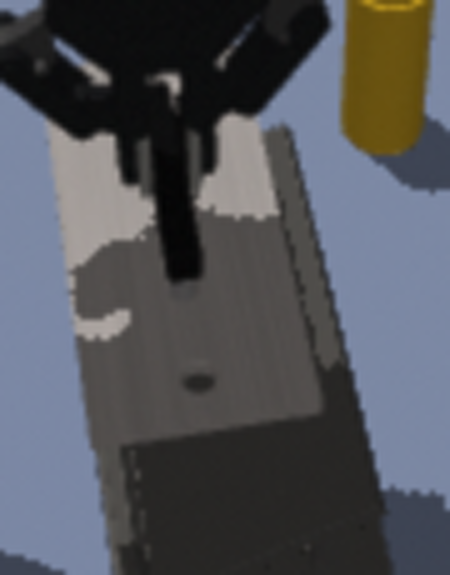

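```bash
cat > hold.py <<'E'
from h import *
# cover pose in tool frame: base rotation columns (cover x=tool z, y=tool y, z=-tool x)
B=np.array([[0,0,-1],[0,1,0],[1,0,0]],float)
def fit(wname,st,wp,sideobs=None,sw=0.3,p0w=1.0):
    c=load(wname);M=np.array(st['tool_rot']);p=np.array(st['position'])
    def pose(v):
        return M@R.from_rotvec(v[3:6]).as_matrix()@B, p+M@v[:3]
    def f(v):
        Rc,o=pose(v);e=[]
        for P,uv in wp: e+=list(projw(c,np.array(P)@Rc.T+o)[0]-uv)
        if sideobs:
            for cc,P,uv in sideobs: e+=list(sw*(proj(cc,np.array(P)@Rc.T+o+[0,0,-.0035])[0]-uv))
        e+=list(v[3:6]*50*p0w)
        return np.array(e)
    r=least_squares(f,[-.0,0,0,0,0,0])
    Rc,o=pose(r.x)
    return r.x,r.fun,Rc,o
E
python3 - <<'E'
from hold import *
st=robot.read_state()
u=lambda q:(np.array(q)+.5)/4-.5+[165,55]
wp=[((0,.075,.008),u((360,183))),((-.045,.095,.008),u((50,60))),((.045,.095,.008),u((673,58))),((0,.045,.046),u((361,421)))]
D=load('d15');ud=lambda q:(np.array(q)+.5)/5-.5+[200,215]
so=[(D,(0,-.075,.008),ud((199,382))),(D,(.045,-.095,.008),ud((322,411))),(D,(-.045,-.095,.008),ud((121,445)))]
for s,pw in ((None,1),(None,.1),(so,.1),(so,1)):
    x,fun,Rc,o=fit('w15',st,wp,s,p0w=pw)
    print('v mm',x[:3]*1e3,'rot deg',np.degrees(x[3:]),'cover z',Rc[:,2],'yaw',np.degrees(np.arctan2(-Rc[0,1],Rc[1,1])),'o',o); print(fun[:8], fun[8:14])
E
```

```text
v mm [35.6077 -1.6031  0.4041] rot deg [-0.0538 -0.119  -1.9673] cover z [-0.0136  0.0234  0.9996] yaw -2.544793571267976 o [ 0.4845 -0.2462  0.1447]
[ 0.2662 -0.3551  0.8054 -0.7421 -1.0799 -0.601  -0.0135  1.3122] [-0.0469 -0.1039 -1.7168]
v mm [29.1607 -2.2476  0.4434] rot deg [-0.0762 -0.1721 -4.6318] cover z [-0.0125  0.0698  0.9975] yaw -2.560817823619954 o [ 0.4844 -0.247   0.1512]
[ 0.2835  0.3577 -0.0355 -0.2203 -0.192  -0.1691 -0.0588  0.0102] [-0.0066 -0.015  -0.4042]
v mm [33.4148 -1.9133  0.6452] rot deg [-0.2006 -0.263  -3.0479] cover z [-0.0154  0.0423  0.999 ] yaw -2.4164283005426834 o [ 0.4847 -0.2466  0.1469]
[ 0.3278 -0.002   0.6622 -0.2065 -0.8898 -0.506   0.0089  0.711 ] [ 0.0938 -0.7233  0.1626 -1.067  -1.8065 -0.7599]
v mm [36.6963 -1.5177  0.5931] rot deg [-0.1723 -0.1871 -1.5949] cover z [-0.0151  0.0169  0.9997] yaw -2.4221529016771814 o [ 0.4847 -0.2462  0.1436]
[ 0.3092 -0.4145  1.0008 -0.57   -1.2843 -0.7597  0.0752  1.4381] [ 0.1015 -0.2887  0.135  -0.5793 -1.7648 -0.2933]
```

```bash
python3 - <<'E'
from h import *
import cv2
snap('scene','s18')
d=cv2.imread('pics/s18.png');cv2.imwrite('pics/c18.png',cv2.resize(d[140:250,110:230],None,fx=6,fy=6,interpolation=cv2.INTER_CUBIC)[:600])
E
```

```text
(no output)
```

View pics/c18.png

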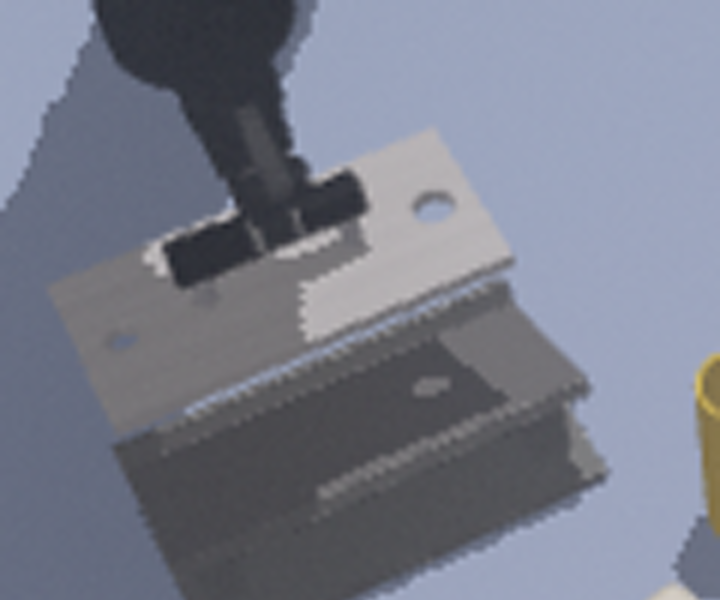

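```bash
cat > fit2.py <<'E'
from h import *
B=np.array([[0,0,-1],[0,1,0],[1,0,0]],float)
def fit2(st,obs,sig_off=.002):
    # obs: (cal, fn, camgroup or None, P, uv)
    M=np.array(st['tool_rot']);p=np.array(st['position'])
    g=sorted({o[2] for o in obs if o[2]})
    def pose(v): return M@R.from_rotvec(v[3:6]).as_matrix()@B, p+M@v[:3]
    def f(v):
        Rc,o=pose(v);e=[]
        for c,fn,k,P,uv in obs:
            d=0 if k is None else v[6+3*g.index(k):9+3*g.index(k)]
            e+=list((fn(c,np.array(P)@Rc.T+o+d)[0]-uv)/.4)
        for k in g:
            i=6+3*g.index(k); e+=list((v[i:i+3]-[0,0,-.0035])/sig_off)
        return np.array(e)
    r=least_squares(f,np.zeros(6+3*len(g)));Rc,o=pose(r.x)
    cov=np.linalg.inv(r.jac.T@r.jac)
    print('v mm',np.round(r.x[:3]*1e3,1),'rot deg',np.round(np.degrees(r.x[3:6]),2),'+-',np.round(np.degrees(np.sqrt(np.diag(cov)[3:6])),2),'cover z',np.round(Rc[:,2],3),'yaw %.2f'%np.degrees(np.arctan2(-Rc[0,1],Rc[1,1])),'o',o,'offs',np.round(r.x[6:]*1e3,1))
    print('res px',np.round(r.fun[:2*len(obs)].reshape(-1,2)*.4,1).tolist())
    return r.x,Rc,o
E
python3 - <<'E'
from fit2 import *
st=robot.read_state()
u=lambda q:(np.array(q)+.5)/4-.5+[165,55]
W=load('w15');D=load('d15');S=load('s18')
ud=lambda q:(np.array(q)+.5)/5-.5+[200,215]
us=lambda q:(np.array(q)+.5)/6-.5+[110,140]
L=(0,.075,.008);s=(0,-.075,.008)
w=[(W,projw,None,P,u(q)) for P,q in [(L,(360,183)),((-.045,.095,.008),(50,60)),((.045,.095,.008),(673,58)),((0,.045,.046),(361,421))]]
d=[(D,proj,'d',P,ud(q)) for P,q in [(s,(199,382)),((.045,-.095,.008),(322,411)),((-.045,-.095,.008),(121,445))]]
sc=[(S,proj,'s',P,us(q)) for P,q in [(L,(433,205)),(s,(121,341)),((-.045,-.095,.008),(50,290)),((-.045,.095,.008),(432,130)),((.045,.095,.008),(513,258)),((.045,-.095,.008),(115,432))]]
fit2(st,w+d+sc);fit2(st,w+sc);fit2(st,d+sc)
E
```

```text
v mm [37.3 -1.5  0.8] rot deg [-0.39 -0.26 -1.43] +- [0.16 0.28 0.33] cover z [-0.017  0.014  1.   ] yaw -2.20 o [ 0.485  -0.2461  0.1432] offs [ 2.6  0.1 -8.2 -0.5 -1.1 -3.2]
res px [[0.3, -0.5], [1.0, -0.3], [-1.5, -1.1], [0.2, 1.5], [2.0, 0.3], [2.0, -0.8], [-4.0, 0.3], [0.1, 0.9], [0.3, -0.4], [-0.5, -0.3], [0.3, 0.4], [0.2, -0.0], [-0.2, -0.6]]
v mm [35.6 -1.6  0.8] rot deg [-0.4  -0.33 -2.  ] +- [0.18 0.29 0.35] cover z [-0.018  0.024  1.   ] yaw -2.20 o [ 0.485  -0.2463  0.1448] offs [ 0.3 -1.1 -3.9]
res px [[0.3, -0.3], [0.7, -0.2], [-1.2, -1.1], [0.1, 1.3], [0.2, 1.0], [0.3, -0.5], [-0.7, -0.5], [0.4, 0.6], [0.3, 0.2], [-0.3, -0.8]]
v mm [43.8  0.1 -0.4] rot deg [-1.02  1.79 -0.73] +- [0.52 0.92 0.75] cover z [0.018 0.001 1.   ] yaw -1.54 o [ 0.484  -0.2444  0.1366] offs [ 3.   2.1 -6.3 -3.  -2.1 -0.7]
res px [[1.9, 0.3], [1.8, -0.5], [-3.8, 0.1], [-0.2, 0.5], [0.7, 0.1], [-0.4, 0.0], [-0.3, -0.3], [0.0, -0.2], [0.5, 0.1]]
```

```bash
python3 - <<'E'
from fit2 import *
st=robot.read_state()
u=lambda q:(np.array(q)+.5)/4-.5+[165,55]
W=load('w15');D=load('d15');S=load('s18')
ud=lambda q:(np.array(q)+.5)/5-.5+[200,215]
us=lambda q:(np.array(q)+.5)/6-.5+[110,140]
L=(0,.075,.008);s=(0,-.075,.008)
w=[(W,projw,None,P,u(q)) for P,q in [(L,(360,183)),((-.045,.095,.008),(50,60)),((.045,.095,.008),(673,58)),((0,.045,.046),(361,421))]]
d=[(D,proj,'d',P,ud(q)) for P,q in [(s,(199,382)),((.045,-.095,.008),(322,411))]]
sc=[(S,proj,'s',P,us(q)) for P,q in [(L,(433,205)),(s,(121,341)),((-.045,-.095,.008),(50,290)),((-.045,.095,.008),(432,130)),((.045,.095,.008),(513,258)),((.045,-.095,.008),(115,432))]]
fit2(st,w+d+sc);fit2(st,w[:3]+d+sc);fit2(st,d+sc);fit2(st,sc)
# where large hole lies if exactly aligned, for various drop v0
for v0 in (.028,.030,.033,.036):
    M=np.array(st['tool_rot']);Rc=M@B
    for dy in (-.0015,):
        o=st['position']+M@np.array([v0,dy,.0004])
        print(v0,(projw(W,np.array([L,(-.045,.095,.008),(.045,.095,.008),(0,.045,.046)])@Rc.T+o)-[165,55]+.5)*4-.5)
E
```

```text
v mm [36.4 -1.6  0.6] rot deg [-0.27 -0.18 -1.71] +- [0.17 0.29 0.33] cover z [-0.015  0.019  1.   ] yaw -2.32 o [ 0.4848 -0.2462  0.144 ] offs [-1.4 -2.2 -5.1 -0.  -1.1 -3.6]
res px [[0.3, -0.4], [0.8, -0.4], [-1.3, -0.9], [0.1, 1.4], [-0.0, 0.4], [0.1, -0.6], [0.2, 1.0], [0.3, -0.5], [-0.6, -0.4], [0.4, 0.5], [0.2, 0.2], [-0.3, -0.7]]
v mm [37.4 -1.9  0.2] rot deg [ 0.   -0.01  0.24] +- [0.19 0.75 0.45] cover z [-0.013 -0.015  1.   ] yaw -2.57 o [ 0.4844 -0.2465  0.143 ] offs [-0.4 -0.1 -3.6 -0.4 -0.6 -3.5]
res px [[0.3, 0.5], [-0.1, -0.4], [-0.2, -0.1], [-0.0, 0.3], [0.0, -0.3], [-0.0, 0.5], [0.4, 0.0], [-0.3, 0.1], [0.2, -0.2], [-0.0, -0.4], [-0.2, -0.1]]
v mm [37.4 -2.2 -0.3] rot deg [0.17 0.83 0.4 ] +- [0.56 1.03 0.76] cover z [ 0.001 -0.019  1.   ] yaw -2.73 o [ 0.4839 -0.2467  0.143 ] offs [ 0.2  0.3 -3.2 -0.2 -0.3 -3.8]
res px [[-0.0, 0.2], [0.0, -0.2], [-0.0, 0.5], [0.4, -0.0], [-0.3, -0.0], [0.2, -0.3], [-0.0, -0.2], [-0.2, 0.1]]
v mm [38.9 -2.4 -1.6] rot deg [0.05 0.64 0.27] +- [0.68 1.11 0.91] cover z [-0.002 -0.016  1.   ] yaw -2.62 o [ 0.4826 -0.2469  0.1415] offs [ 0.  -0.  -3.5]
res px [[-0.1, 0.5], [0.4, -0.0], [-0.3, -0.0], [0.2, -0.2], [-0.1, -0.3], [-0.1, -0.0]]
0.028 [[362.1234 180.6145]
 [ 34.3857  48.1155]
 [689.3879  47.4483]
 [362.7567 455.0703]]
0.03 [[362.1104 180.9534]
 [ 38.1707  49.8561]
 [685.5856  49.1943]
 [362.7309 451.2803]]
0.033 [[362.0914 181.4466]
 [ 43.6912  52.3999]
 [680.0396  51.746 ]
 [362.6934 445.8059]]
0.036 [[362.0731 181.9225]
 [ 49.0313  54.8661]
 [674.6748  54.22  ]
 [362.6577 440.5699]]
```

Leaving out the bar-end pick (its lower edge is what shows), all three views agree. The cover is aligned with the tool to about 0.3°, its underside is 37.4 mm below the TCP, and it is offset -1.9 mm in tool y. Next I refine the block and pin pose from the wrist images.

```bash
python3 - <<'E'
import cv2,numpy as np
w=cv2.imread('pics/w5.png');w2=cv2.imread('pics/w11.png')
a=cv2.resize(w[45:285,145:385],(720,720),interpolation=cv2.INTER_CUBIC)[:600]
cv2.imwrite('pics/c19.png',a)
cv2.imwrite('pics/c20.png',cv2.resize(w2[45:285,145:385],(720,720),interpolation=cv2.INTER_CUBIC)[:600])
E
```

```text
(no output)
```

View pics/c19.png

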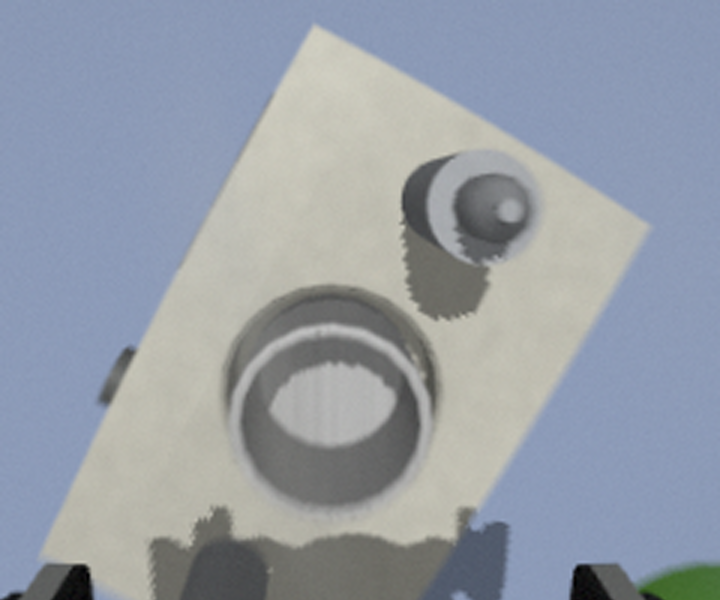

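View pics/c20.png

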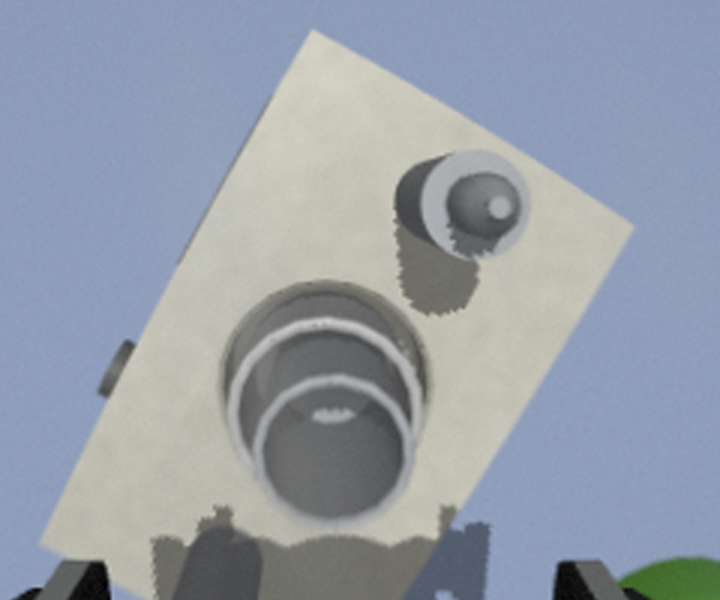

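```bash
python3 - <<'E'
from h import *
u=lambda q:(np.array(q)+.5)/3-.5+[145,45]
P=np.array([[-65,105,70],[65,105,70],[-65,-105,70],[0,75,150],[0,75,180]])/1e3
o5=[(315,25),(650,228),(41,556),(485,207),(511,209)]
o11=[(312,30),(634,228),(40,546),(475.5,205),(499,208)]
def run(sets,free_z=True):
    def f(x):
        W=P@Rz(x[3]).T+[x[0],x[1],x[2] if free_z else 0]
        return np.concatenate([(projw(c,W)-[u(q) for q in o]).ravel() for c,o in sets])
    r=least_squares(f,[.53,.26,0,0]) if free_z else least_squares(f,[.53,.26,0,0])
    x=r.x;M=Rz(x[3]);print(np.round(x,4),'thick',(M@[0,.075,.15]+x[:3])[:2],'thin',(M@[0,-.075,.15]+x[:3])[:2]);print(np.round(r.fun.reshape(-1,2),1).tolist())
a=(load('w5'),o5);b=(load('w11'),o11)
run([a]);run([b]);run([a,b]);run([a,b],False)
E
```

```text
[ 0.532   0.2623  0.0042 -0.0156] thick [0.5332 0.3373] thin [0.5308 0.1873]
[[-0.2, -0.1], [0.1, -0.8], [-0.2, -0.4], [0.3, 0.1], [-0.1, 0.7]]
[ 0.5321  0.2618  0.0031 -0.013 ] thick [0.5331 0.3368] thin [0.5311 0.1868]
[[-0.4, 0.0], [0.2, -0.6], [-0.1, -0.4], [0.1, 0.3], [0.2, 0.3]]
[ 0.532   0.2621  0.0037 -0.0143] thick [0.5331 0.3371] thin [0.531  0.1871]
[[-0.4, 0.3], [-0.2, -0.7], [0.0, -0.2], [-0.1, 0.3], [-0.5, 0.9], [-0.1, -0.3], [0.5, -0.7], [-0.3, -0.6], [0.5, 0.1], [0.6, 0.0]]
[ 0.5325  0.2622 -0.0023 -0.0147] thick [0.5336 0.3372] thin [0.5314 0.1872]
[[0.2, 1.0], [-1.0, -0.8], [1.3, -1.5], [-0.3, 0.3], [-0.9, 1.0], [0.4, 0.4], [-0.2, -0.7], [1.0, -1.7], [0.2, 0.2], [0.2, 0.1]]
```

The wrist-only fits agree on block centre (0.532, 0.262) and yaw -0.83°. I carry the cover over, raised first.

```bash
python3 - <<'E'
from h import *
go(0.5313,0.2637,0.25,-0.83)
E
```

```text
t 23.35 pos [ 0.4838 -0.245   0.1804] az -2.57 gap 0.0119 F [ 0.3  0.3 -5. ] | shift [-63.4 511.1  25.5] roll -1.7
```

Request:
jog_arm([
  [-20, 5, 0],
  [-50, 25, 1],
  [-75, 60, 2],
  [-78, 105, 4],
  [-78, 150, 7],
  [-77, 195, 9],
  [-75, 235, 11],
  [-74, 265, 13],
], roll=[0, 0, 0, 0, -0.5, -0.8, -1, -1.2])

```text
t: 24.35
position: [0.5075, 0.0202, 0.2574]
tool_rot: [[0.013, 0.022, 1.0], [0.011, 1.0, -0.023], [-1.0, 0.012, 0.013]]
ft_force: [-0.2, 0.3, -4.1]
finger_gap: 0.0116
```

Request:
jog_arm([
  [0, 20, 1],
  [0, 55, 3],
  [0, 95, 5],
  [0, 135, 7],
  [0, 175, 9],
  [0, 205, 11],
  [0, 225, 12],
  [0, 232, 12],
], roll=[0, 0, 0, 0, 0, 0, 0, 0])

```text
t: 25.35
position: [0.5246, 0.2524, 0.26]
tool_rot: [[0.012, 0.022, 1.0], [0.011, 1.0, -0.022], [-1.0, 0.011, 0.012]]
ft_force: [-0.1, -0.2, -4.5]
finger_gap: 0.0119
```

```bash
python3 - <<'E'
from h import *
go(0.5313,0.2637,0.25,-0.83); print(np.round(robot.read_state()['tool_rot'],4))
E
```

```text
t 25.35 pos [0.5246 0.2524 0.26  ] az -1.26 gap 0.0119 F [-0.1 -0.2 -4.5] | shift [10.2 11.4  6.3] roll -0.4
[[ 0.0124  0.0219  0.9997]
 [ 0.0111  0.9997 -0.022 ]
 [-0.9999  0.0113  0.0122]]
```

Request:
jog_arm([
  [3, 4, 2],
  [6, 8, 4],
  [10, 11, 6],
  [15, 11, 6],
  [20, 11, 6],
  [24, 11, 6],
  [25, 11, 6],
  [25, 11, 6],
], roll=[-0.2, -0.4, -0.4, -0.4, -0.4, -0.4, -0.4, -0.4])

```text
t: 26.35
position: [0.5312, 0.2635, 0.2353]
tool_rot: [[0.013, 0.015, 1.0], [0.011, 1.0, -0.015], [-1.0, 0.011, 0.012]]
ft_force: [0.6, 1.2, -4.6]
finger_gap: 0.012
```

```bash
python3 - <<'E'
from h import *
import cv2
go(0.5313,0.2637,0.21,-0.83)
snap('wrist','w21');snap('scene','s21');snap('side','d21')
w=cv2.imread('pics/w21.png');s=cv2.imread('pics/s21.png');d=cv2.imread('pics/d21.png')
cv2.imwrite('pics/c21w.png',cv2.resize(w[40:240,150:360],None,fx=3.5,fy=3.5,interpolation=cv2.INTER_CUBIC)[:600])
cv2.imwrite('pics/c21s.png',cv2.resize(s[75:195,250:380],None,fx=5,fy=5,interpolation=cv2.INTER_CUBIC))
cv2.imwrite('pics/c21d.png',cv2.resize(d[60:190,170:270],None,fx=4.5,fy=4.5,interpolation=cv2.INTER_CUBIC))
E
```

```text
t 26.35 pos [0.5312 0.2635 0.2353] az -0.87 gap 0.0120 F [ 0.6  1.2 -4.6] | shift [25.3 -0.1 -0.2] roll -0.0
```

View pics/c21w.png

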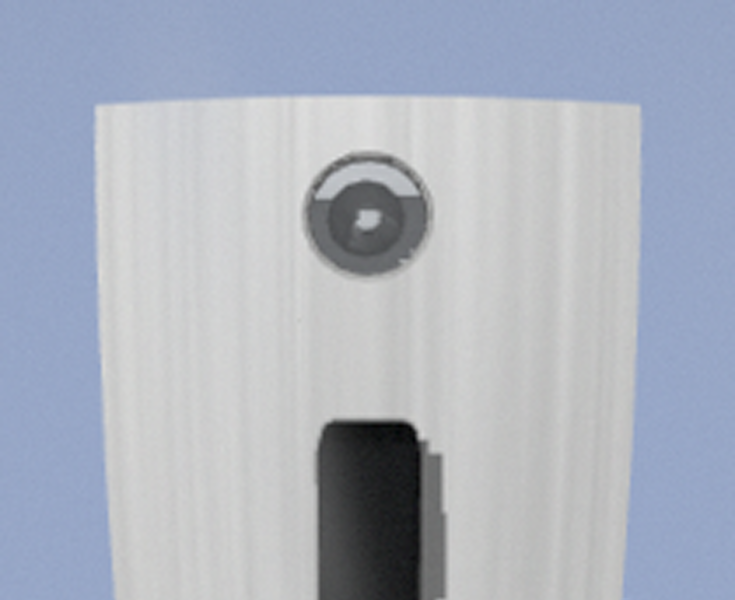

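View pics/c21s.png

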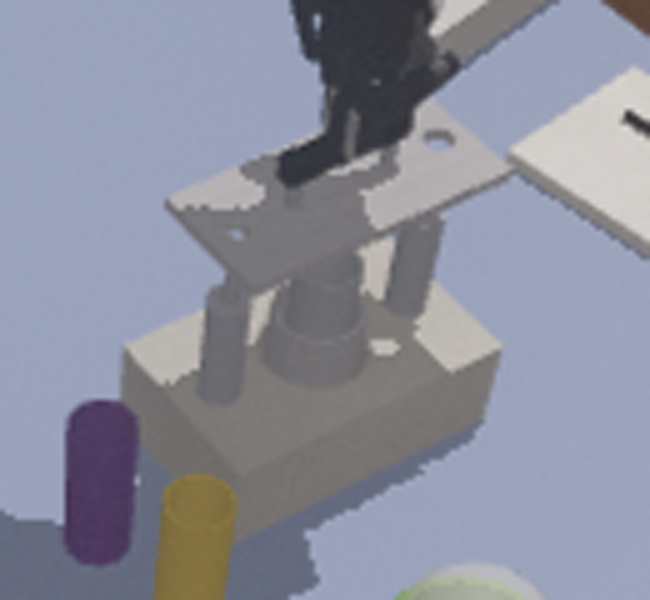

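View pics/c21d.png

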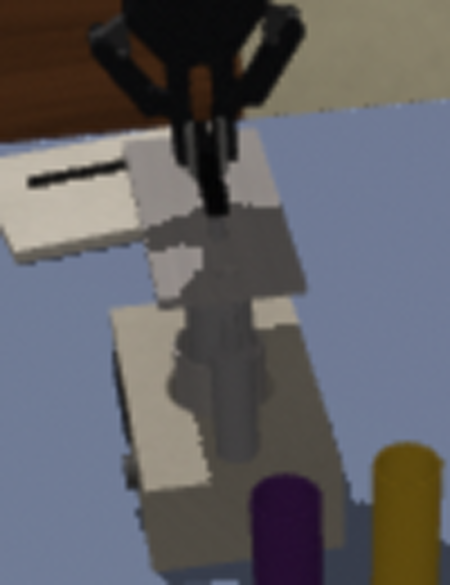

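The thick pin tip shows concentric through the large hole: hole centre (368,214), tip (368,219), where alignment predicts about a 4.5 px offset. The plate is level. I lower it slowly.

Request:
jog_arm([
  [4, 0, 0],
  [8, 0, 0],
  [12, 0, 0],
  [16, 0, 0],
  [20, 0, 0],
  [24, 0, 0],
  [28, 0, 0],
  [32, 0, 0],
], roll=[0, 0, 0, 0, 0, 0, 0, 0])

```text
t: 27.5
position: [0.5317, 0.2639, 0.2031]
tool_rot: [[0.013, 0.015, 1.0], [0.011, 1.0, -0.015], [-1.0, 0.011, 0.013]]
ft_force: [0.2, 0.2, -4.9]
finger_gap: 0.0119
```

```bash
python3 - <<'E'
from h import *
import cv2
go(0.5315,0.2637,0.1874,-0.83)
print(robot.read_state()['ft_torque'])
snap('wrist','w22');snap('scene','s22')
w=cv2.imread('pics/w22.png');s=cv2.imread('pics/s22.png')
cv2.imwrite('pics/c22.png',np.hstack([cv2.resize(w[40:180,185:325],(400,400),interpolation=cv2.INTER_CUBIC),cv2.resize(s[75:195,250:370],(400,400),interpolation=cv2.INTER_CUBIC)]))
E
```

```text
t 27.50 pos [0.5317 0.2639 0.2031] az -0.86 gap 0.0119 F [ 0.2  0.2 -4.9] | shift [15.7 -0.4 -0.4] roll -0.0
[0.0101 0.0413 0.0389]
```

View pics/c22.png

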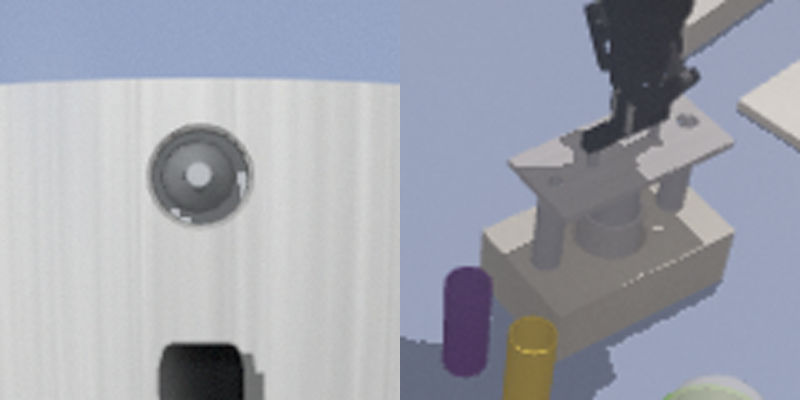

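The pin is centred in the hole, (198,174) against (201,175), and there is no contact force. I continue to the shoulders.

Request:
jog_arm([
  [3, 0, 0],
  [6, 0, 0],
  [9, 0, 0],
  [11, 0, 0],
  [13, 0, 0],
  [14, 0, 0],
  [15, 0, 0],
  [15, 0, 0],
], roll=[0, 0, 0, 0, 0, 0, 0, 0])

```text
t: 28.6
position: [0.5317, 0.264, 0.1879]
tool_rot: [[0.012, 0.015, 1.0], [0.011, 1.0, -0.015], [-1.0, 0.011, 0.012]]
ft_force: [-0.1, 0.4, -4.8]
finger_gap: 0.0116
```

```bash
python3 - <<'E'
from h import *
go(0.5315,0.2637,0.1874,-0.83)
print(robot.read_state()['ft_torque'])
E
```

```text
t 28.60 pos [0.5317 0.264  0.1879] az -0.86 gap 0.0116 F [-0.1  0.4 -4.8] | shift [ 0.5 -0.3 -0.2] roll -0.0
[-0.0143  0.0079 -0.0105]
```

No contact yet. I go down a few more millimetres until the shoulders take the load.

Request:
jog_arm([
  [0.5, 0, 0],
  [1, 0, 0],
  [1.5, 0, 0],
  [2, 0, 0],
  [2, 0, 0],
  [2, 0, 0],
  [2, 0, 0],
  [2, 0, 0],
], roll=[0, 0, 0, 0, 0, 0, 0, 0])

```text
t: 29.6
position: [0.5318, 0.264, 0.1859]
tool_rot: [[0.012, 0.015, 1.0], [0.011, 1.0, -0.015], [-1.0, 0.011, 0.012]]
ft_force: [-0.0, -0.1, -4.0]
finger_gap: 0.0114
```

```bash
python3 - <<'E'
from h import *
go(0.5315,0.2637,0.1874,-0.83)
print(robot.read_state()['ft_torque'])
E
```

```text
t 29.60 pos [0.5318 0.264  0.1859] az -0.86 gap 0.0114 F [-0.  -0.1 -4. ] | shift [-1.5 -0.3 -0.2] roll -0.0
[-0.0258  0.0405  0.0276]
```

Request:
jog_arm([
  [0.5, 0, 0],
  [1, 0, 0],
  [1.5, 0, 0],
  [2, 0, 0],
  [2.5, 0, 0],
  [2.5, 0, 0],
  [2.5, 0, 0],
  [2.5, 0, 0],
], roll=[0, 0, 0, 0, 0, 0, 0, 0])

```text
t: 30.6
position: [0.5322, 0.2641, 0.1855]
tool_rot: [[0.014, 0.015, 1.0], [0.012, 1.0, -0.015], [-1.0, 0.012, 0.014]]
ft_force: [-8.2, -7.1, 32.3]
finger_gap: 0.0114
```

```bash
python3 - <<'E'
from h import *
import cv2
go(0.5315,0.2637,0.1874,-0.83)
print(robot.read_state()['ft_torque'])
snap('wrist','w23');snap('scene','s23');snap('side','d23')
w=cv2.imread('pics/w23.png');s=cv2.imread('pics/s23.png');d=cv2.imread('pics/d23.png')
cv2.imwrite('pics/c23.png',np.hstack([cv2.resize(s[80:180,255:370],(460,400),interpolation=cv2.INTER_CUBIC),cv2.resize(d[80:180,180:265],(340,400),interpolation=cv2.INTER_CUBIC)]))
E
```

```text
t 30.60 pos [0.5322 0.2641 0.1855] az -0.88 gap 0.0114 F [-8.2 -7.1 32.3] | shift [-1.9 -0.3 -0.6] roll -0.1
[-1.4495  1.8737  0.0238]
```

View pics/c23.png

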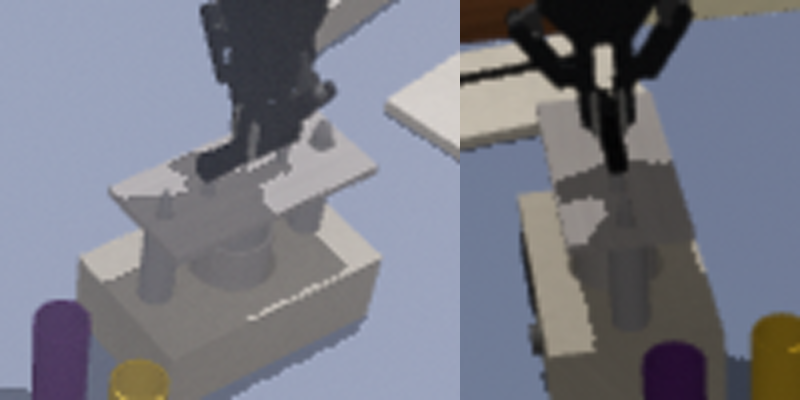

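Contact: 32 N up at TCP z 0.1855, with both pins showing through the plate. I relax the press, then open and retreat.

Request:
jog_arm([
  [-0.5, 0, 0],
  [-1, 0, 0],
  [-1, 0, 0],
  [-1, 0, 0],
  [-1, 0, 0],
  [-1, 0, 0],
  [-1, 0, 0],
  [-1, 0, 0],
], roll=[0, 0, 0, 0, 0, 0, 0, 0])

```text
t: 31.75
position: [0.5322, 0.2641, 0.1865]
tool_rot: [[0.015, 0.015, 1.0], [0.012, 1.0, -0.015], [-1.0, 0.012, 0.014]]
ft_force: [0.7, 0.4, -4.9]
finger_gap: 0.012
```

Request:
jog_arm([
  [0, 0, 0],
  [0, 0, 0],
  [0, 0, 0],
  [0, 0, 0],
  [0, 0, 0],
  [0, 0, 0],
  [0, 0, 0],
  [0, 0, 0],
], roll=[0, 0, 0, 0, 0, 0, 0, 0], jaw=45, grip_force=20)

```text
t: 32.75
position: [0.5322, 0.2641, 0.1865]
tool_rot: [[0.015, 0.015, 1.0], [0.012, 1.0, -0.015], [-1.0, 0.012, 0.014]]
ft_force: [-0.1, 0.2, 0.4]
finger_gap: 0.045
```

Request:
jog_arm([
  [-5, 0, 0],
  [-15, 0, 0],
  [-30, 0, 0],
  [-50, 0, 0],
  [-70, 0, 0],
  [-85, 0, 0],
  [-90, 0, 0],
  [-90, 0, 0],
], roll=[0, 0, 0, 0, 0, 0, 0, 0])

```text
t: 33.75
position: [0.5308, 0.263, 0.2767]
tool_rot: [[0.015, 0.015, 1.0], [0.012, 1.0, -0.015], [-1.0, 0.012, 0.015]]
ft_force: [0.2, -1.1, -1.5]
finger_gap: 0.0446
```

```bash
python3 - <<'E'
from h import *
import cv2
go(0.5315,0.2637,0.1874,-0.83)
snap('wrist','w24');snap('scene','s24');snap('side','d24')
w=cv2.imread('pics/w24.png');s=cv2.imread('pics/s24.png');d=cv2.imread('pics/d24.png')
cv2.imwrite('pics/c24.png',np.hstack([cv2.resize(s[80:180,255:370],(460,400),interpolation=cv2.INTER_CUBIC),cv2.resize(d[80:180,180:265],(340,400),interpolation=cv2.INTER_CUBIC)]))
cv2.imwrite('pics/c24w.png',cv2.resize(w[40:300,150:370],None,fx=2.3,fy=2.3,interpolation=cv2.INTER_CUBIC))
E
```

```text
t 33.75 pos [0.5308 0.263  0.2767] az -0.89 gap 0.0446 F [ 0.2 -1.1 -1.5] | shift [89.3 -0.4 -0.7] roll -0.1
```

View pics/c24.png

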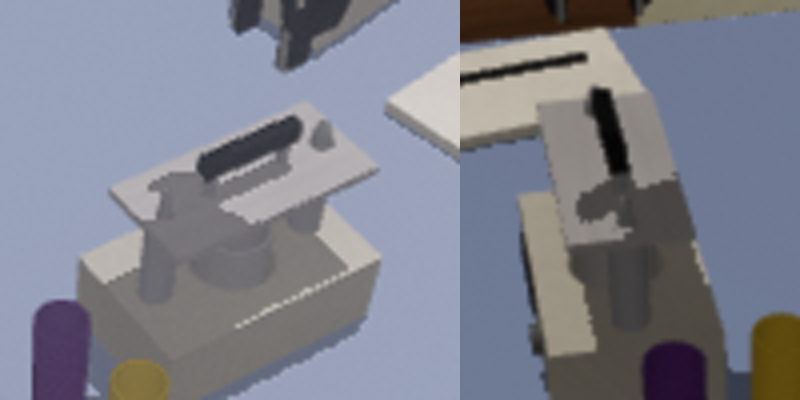

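View pics/c24w.png

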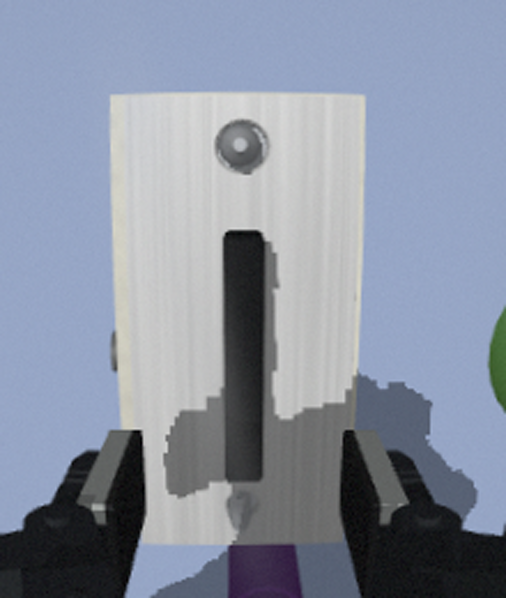

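```bash
python3 - <<'E'
from h import *
W=load('w24');S=load('s24');D=load('d24')
b=np.array([.5321,.2622,0]);M=Rz(-.0145)
P=np.array([[-.045,.095,.008],[.045,.095,.008],[0,.075,.008],[0,-.075,.008]])
for z in (.150,.154,.158):
    print(z,((projw(W,P@M.T+b+[0,0,z])-[150,40]+.5)*2.3-.5).round(1).tolist())
q=np.array([[-.045,-.095,.008],[-.045,.095,.008],[.045,.095,.008],[.045,-.095,.008]])
for z in (.150,.154):
    print('scene',((proj(S,q@M.T+b+[0,0,z-.0035])-[255,80]+.5)*4-.5).round(1).tolist(),'side',((proj(D,q@M.T+b+[0,0,z-.0035])-[180,80]+.5)*4-.5+[460,0]).round(1).tolist())
import cv2
w=cv2.imread('pics/w24.png');s=cv2.imread('pics/s24.png')
cv2.imwrite('pics/c25.png',np.hstack([cv2.resize(w[70:130,190:320],(780,360),interpolation=cv2.INTER_CUBIC)]))
cv2.imwrite('pics/c26.png',cv2.resize(s[100:160,275:355],(800,600),interpolation=cv2.INTER_CUBIC))
E
```

```text
0.15 [[120.8, 96.7], [357.3, 96.3], [239.4, 146.0], [240.5, 505.2]]
0.154 [[119.2, 95.7], [359.2, 95.4], [239.5, 145.8], [240.6, 509.7]]
0.158 [[117.4, 94.7], [361.2, 94.4], [239.6, 145.5], [240.7, 514.2]]
scene [[108.5, 187.4], [304.9, 100.4], [377.7, 166.3], [177.3, 260.2]] side [[567.0, 249.4], [535.9, 106.5], [651.1, 94.9], [695.0, 234.6]]
scene [[108.8, 183.6], [305.6, 96.5], [378.7, 162.4], [177.8, 256.4]] side [[566.6, 244.6], [535.5, 102.0], [650.9, 90.4], [694.9, 229.9]]
```

View pics/c26.png

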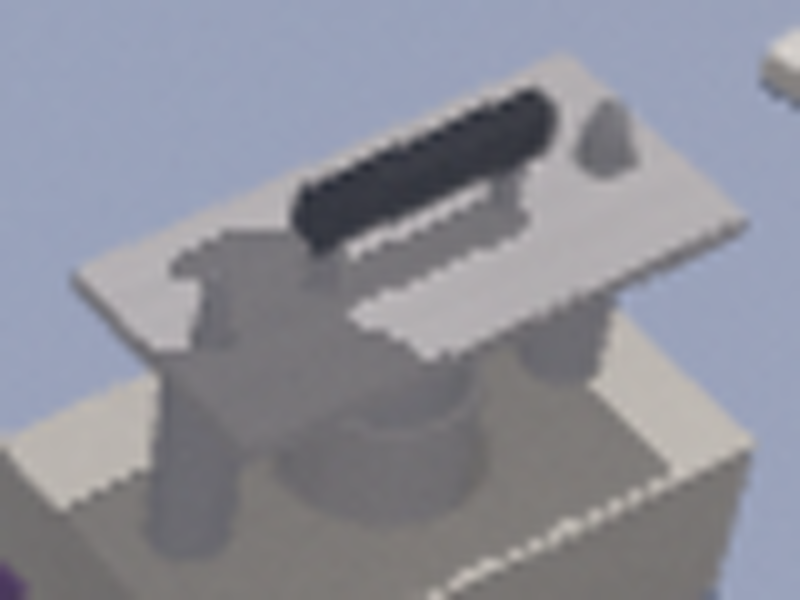

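View pics/c25.png

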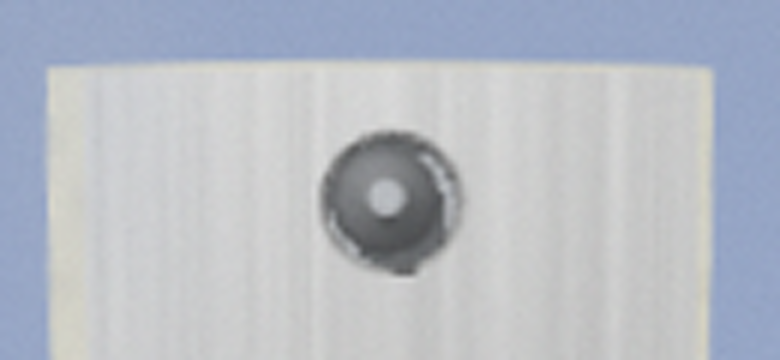

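View pics/s24.png

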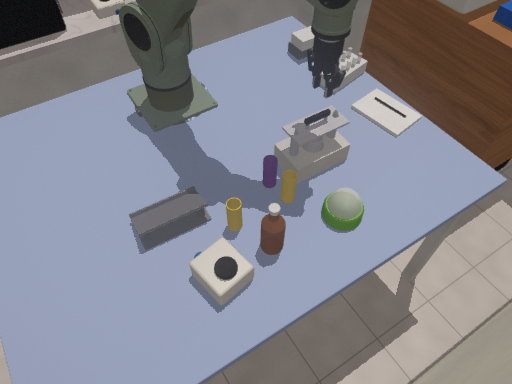

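The cover is at (316,125) on both studs. The bottle (272,230), mixer (222,270), spinner (343,208) and the look-alikes are where they started, and the gripper is clear. I hand in the job.

```bash
python3 - <<'E'
from h import *
print(ticket.finish_job())
E
```

```text
the job is handed in; nothing more can be done
None
```

The heating block is loaded and closed, and I handed the job in at about 34 s of the 67 s allowed. The hand-in gave no verdict, so what follows rests on my own checks.

**What I did**
- **Wide cup:** I stood it in the well and released it. Its rim matched the home ring (z 0.105 m) to about 1 mm.
- **Slim cup:** I nested the grey one. Its rim matched the home ring (z 0.145 m).
- **Cover:** The tool cannot pitch, so I gripped the handle with vertical fingers. The plate was still tilted at 20 N and swung level when I squeezed at 70 N. I lowered it at about 30 mm/s over both pins until the shoulders pushed back, then released it and backed away.

**Last checks**
- **Cover seat:** In the scene view, the cover corners I checked fit a flat plate at z 0.150 m to about 0.6 px. Both pins show through their holes.
- **Other objects:** The bottle, mixer, spinner and look-alikes are where they started, and the gripper was clear with about zero force.

**What disagreed**
- **Cover position:** In the last wrist view the cover sits about 1 to 2 mm towards +x of my block fit. That is within the hole clearance.
- **Contact height:** The shoulders took the load about 2 mm lower than my in-hand measurement predicted.
- **Camera heights:** The fixed cameras read about 3.5 mm low throughout, so I corrected for that.
- **Tool tilt:** The tool ended about 0.02 rad off vertical, and I had no command to correct it.

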